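Rack the washed dissolution-bath parts and start the drying fan

ROBOT

A 6-joint arm with a two-finger parallel gripper is mounted at the origin on the work surface. World frame = base frame: x ahead of the robot, y to its left, z up, the work surface at z = 0. Lengths are in m, angles in degrees, forces in N, time in s.
With the tool pointing down it reaches from about 0.25 to 0.725 m from the base axis. Payload 9.7 kg.
Tool frame: the origin (TCP) lies where the fingers leave the gripper's body, on its centre line; the fingertips stand 73 mm ahead of it and the grasp point (between the pads) lies 54 mm ahead of it; y points along the fingers, x is the direction in which the jaws open and shut, and the axes are right-handed (so a half turn about y gives the same grasp; the last joint's range is limited). The gripper opens to 85 mm and grips with 20 to 120 N. Pads are 22 mm wide; open, the fingers measure 114 mm over their backs; the gripper's body (76 mm by 85 mm) begins 54 mm behind the grasp point. The pads swing forward as they close: fully open they stand 13 mm farther back than shut.
Start: joints at [-64.859, 4.979, 10.078, 95.1, 0, 90], TCP at [0.234, -0.498, 0.304] pointing down, gripper open.
Joint ranges: [-179.16, 179.16], [-48.56, 103.87], [-65.8, 70.77], [-126.05, 130.52], [-82.76, 87.17], [-180, 180]. Speed limits (degrees/s): [127.2, 127.2, 147.25, 180, 180, 180].

INTERFACE

Orientations are given as [roll, pitch, yaw] about the fixed x, y, z axes, in that order (R = Rz(yaw) Ry(pitch) Rx(roll)).
In Python, from workcell import sensors, imaging, bot, models gives the robot as it stands.
- The arm moves only by the tool arm_command, never from a script. Its argument "rows" is one flat list of numbers, 7 for each row, row after row: the shift along the tool's x, y, z in cm, then the turn, a rotation vector about the tool's x, y, z in degrees, then the gripper's target within -1 to 1 (fully open at 1, half-way at 0, shut at -1). A call has 1 to 12 rows; each row is the pose to reach, as a shift and turn from the pose commanded when the call began, along the tool's axes at that moment; what a row does not reach only later rows make up. A row lasts 1/12 s, in which the tool goes at most 41.7 mm and 7.16 degrees, less where a joint would pass 70% of its speed; a pose out of reach is approached as far as the arm can. A call with a gripper value outside its range is refused whole. The fingers move at their own pace and stop on an object; "force" is the grip in N (left out, the last holds). Time passes only in rows, so rows that repeat a pose let the fingers close. It gives the time, the measured TCP pose, the force and the opening at its end, in the units of the state.
- sensors.get_obs(): the state, without advancing time (a new reading comes with each control period).
- imaging.camera(name): name is "scene" or "top"; returns a dict with "pixels" (400x640x3 uint8, blue, green, red), "z_map" (400x640 float32, m along the optical axis (not along the pixel's ray), 0 where there is no reading), "camera_matrix" (3x3 intrinsics, pixels), "world_from_camera" (4x4, takes a point from camera to world coordinates). Camera axes: x right, y up, looking along -z (the intrinsics and any distortion apply to the point x, -y, -z); pixel columns grow to the right and rows downward; lengths in m; the calibration is good to about 2 mm. A picture is of the moment at which its call begins.
- bot.job_done(): hands the job in, once; it reports no verdict.
Trained networks look in the newest picture that a camera, given by its name, has taken for a name from the list of things; names that differ only in an ending like _2 or _b are one class to them, and where a whole thing is asked for, a point or a joint stands for the part that bears it (a point fixed in the world has none). Each returns a list of dicts, best first, with "conf" (0 to 1); they miss things now and then, are a little off and sometimes report something else, mostly with a low value. They report only what shows in the picture. A call takes as long as a camera call.
- models.search_frame(thing, camera): "extent" ([centre column, centre row, width, height] in pixels, round what is visible of it).
- models.spot_point(thing, camera): "location" ([column, row] in pixels: a listed point, or the origin of a listed thing).
The state is a dict: "time": time; "q": joint angles; "qd": joint speeds; "joint_efforts": joint torques, N m; "ee_pos": TCP position; "tcp_rot": TCP orientation; "wrist_force": force on the tool from outside, world axes, zero at the start; "torque": the same for the moment, N m; "opening": finger opening in m.
Only numpy, scipy, OpenCV 4.12 (cv2) and the standard library are available. Lean on these libraries where they do the work, as an engineer would, in place of code of your own. Each camera call takes 0.05 s, during which the arm holds its last target.

TASK

Rack the washed parts to dry: lay every paddle in a notch pair of the drying cradle, one paddle per pair, its shaft resting level in both plates and its blade overhanging the far end away from the robot; hang every black split collar upright astride the rail, tab up, and slide the flat gauge blade first into the holder's slot, fully home with its grip against the block. When all of them are in place, press the fan's push button down; leave the other things on the bench where they are.

Things in the scene. Friction and masses are not known exactly. Their poses are not given: they have to be found in the camera images.
- paddle1: steel paddle: round shaft 12 mm thick, 200 mm long, along its x, with a flat blade 20 long x 44 wide x 4 mm across its +x end (94 to 114 mm). Origin: middle of the shaft, on its axis; centre of mass 8 mm towards the blade; 200 g. Starts on a fixed black mat 4 mm thick (axis 10 mm above the table), blade roughly away from the robot. May be absent
- blade1 (a point): centre of the blade of paddle1, 104 mm from its origin along +x
- paddle2: steel paddle: round shaft 12 mm thick, 200 mm long, along its x, with a flat blade 20 long x 44 wide x 4 mm across its +x end (94 to 114 mm). Origin: middle of the shaft, on its axis; centre of mass 8 mm towards the blade; 200 g. Starts on a fixed black mat 4 mm thick (axis 10 mm above the table), blade roughly away from the robot. May be absent
- blade2 (a point): centre of the blade of paddle2, 104 mm from its origin along +x
- paddle3: steel paddle: round shaft 12 mm thick, 200 mm long, along its x, with a flat blade 20 long x 44 wide x 4 mm across its +x end (94 to 114 mm). Origin: middle of the shaft, on its axis; centre of mass 8 mm towards the blade; 200 g. Starts on a fixed black mat 4 mm thick (axis 10 mm above the table), blade roughly away from the robot. May be absent
- blade3 (a point): centre of the blade of paddle3, 104 mm from its origin along +x
- cradle: fixed drying cradle: two thin upright blue plates at its x = -60 and +60 mm (8 mm thick, 190 wide), each with three dark V notches 60 mm apart. Origin on the table; shafts lie along x, +x = far end, away from the robot; y across. V sides rise at 45 degrees from 90 to 108 mm above the table, 37 mm apart at the top. Open between the plates but for two rails 20 mm high at the sides
- notch1 (a point): point midway between the two plates where the axis of a shaft lying in notch pair 1 runs, 98.5 mm above the table; axes as the cradle's
- notch2 (a point): point midway between the two plates where the axis of a shaft lying in notch pair 2 runs, 98.5 mm above the table; axes as the cradle's
- notch3 (a point): point midway between the two plates where the axis of a shaft lying in notch pair 3 runs, 98.5 mm above the table; axes as the cradle's
- collar1: black split collar, an open arch in its xz plane standing on two feet: inside 60 mm wide, 45 degree corners to a flat crown; outside 84 mm wide, 22 thick along y (feet 40). On the crown a grip tab 24 (x) x 22 mm (y). Origin: middle of the crown's underside, 72 mm above the soles; crown's top 14 mm, tab's top 46 mm above it. 90 g. May be absent
- collar2: black split collar, an open arch in its xz plane standing on two feet: inside 60 mm wide, 45 degree corners to a flat crown; outside 84 mm wide, 22 thick along y (feet 40). On the crown a grip tab 24 (x) x 22 mm (y). Origin: middle of the crown's underside, 72 mm above the soles; crown's top 14 mm, tab's top 46 mm above it. 90 g. May be absent
- rail_mid (a point): middle of the fixed hanging rail, a horizontal round steel bar 12 mm in diameter, on its axis, 110 mm above the table. The bar runs along this point's y axis; its x axis points horizontally away from the robot's side. The bar is 260 mm long between posts 12 mm thick and 116 mm high at its ends
- gauge: the flat gauge: a grey grip 100 x 22 x 14 mm along its x axis, with a flat steel blade 80 long x 46 wide x 4 mm thick at its +x end, level with the middle of the grip. Origin: centre of the grip; the grip's front end (the shoulder) is at x = +50 mm, the blade's tip at +130 mm; the centre of mass at about x = +37 mm. 120 g. Starts lying flat on the table, blade away from the robot
- slot (a point): centre of the mouth of a level letterbox slot, 60 mm above the table, in the front face of the fixed grey holder block (100 deep x 100 wide x 85 mm high), the face towards the robot; x points level into the slot, y across it, z up. The slot is 58 mm wide (y), 11 mm high and 90 mm deep
- start (a joint): the drying fan's push button: 0 when up, about 0.006 m when fully down (about 5 N); it springs back. Counts as pressed beyond 0.004
- start_top (a point): centre of the top of the round push button (32 mm across), on a low housing on the table right of the holder; press straight down
- beaker: bystander, leave alone: empty glass beaker, 60 mm wide, 75 mm high; origin centre of its underside
- vial: bystander, leave alone: small jar, 34 mm wide, 45 mm high; origin centre of its underside
- reagent: bystander, leave alone: amber bottle, 64 mm wide, 140 mm high; origin centre of its underside
- washbottle: bystander, leave alone: white bottle, 66 mm wide, 170 mm high; origin centre of its underside

How it is judged (in metres and radians):
On the way, in this order (a step that is already met when the one before it is completed fails the run):
1. all paddles lie in the cradle, all collars hang on the rail and the gauge is home in the slot (((x of paddle1 in the frame of notch1 between -0.03 and 0.03 m and y of paddle1 in the frame of notch1 between -0.007 and 0.007 m and z of paddle1 in the frame of notch1 between -0.007 and 0.007 m) or (x of paddle1 in the frame of notch2 between -0.03 and 0.03 m and y of paddle1 in the frame of notch2 between -0.007 and 0.007 m and z of paddle1 in the frame of notch2 between -0.007 and 0.007 m) or (x of paddle1 in the frame of notch3 between -0.03 and 0.03 m and y of paddle1 in the frame of notch3 between -0.007 and 0.007 m and z of paddle1 in the frame of notch3 between -0.007 and 0.007 m)) and angle between the x axis of each of paddle1, paddle2, paddle3 and the x axis of cradle, either way round below 0.12 rad and x of each of blade1, blade2, blade3 in the frame of cradle above 0.05 m and ((x of paddle2 in the frame of notch1 between -0.03 and 0.03 m and y of paddle2 in the frame of notch1 between -0.007 and 0.007 m and z of paddle2 in the frame of notch1 between -0.007 and 0.007 m) or (x of paddle2 in the frame of notch2 between -0.03 and 0.03 m and y of paddle2 in the frame of notch2 between -0.007 and 0.007 m and z of paddle2 in the frame of notch2 between -0.007 and 0.007 m) or (x of paddle2 in the frame of notch3 between -0.03 and 0.03 m and y of paddle2 in the frame of notch3 between -0.007 and 0.007 m and z of paddle2 in the frame of notch3 between -0.007 and 0.007 m)) and ((x of paddle3 in the frame of notch1 between -0.03 and 0.03 m and y of paddle3 in the frame of notch1 between -0.007 and 0.007 m and z of paddle3 in the frame of notch1 between -0.007 and 0.007 m) or (x of paddle3 in the frame of notch2 between -0.03 and 0.03 m and y of paddle3 in the frame of notch2 between -0.007 and 0.007 m and z of paddle3 in the frame of notch2 between -0.007 and 0.007 m) or (x of paddle3 in the frame of notch3 between -0.03 and 0.03 m and y of paddle3 in the frame of notch3 between -0.007 and 0.007 m and z of paddle3 in the frame of notch3 between -0.007 and 0.007 m)) and x of collar1 in the frame of rail_mid between -0.016 and 0.016 m and y of collar1 in the frame of rail_mid between -0.122 and 0.122 m and z of collar1 in the frame of rail_mid between -0.002 and 0.014 m and angle between each of collar1, collar2's own z axis and vertical below 0.25 rad and x of collar2 in the frame of rail_mid between -0.016 and 0.016 m and y of collar2 in the frame of rail_mid between -0.122 and 0.122 m and z of collar2 in the frame of rail_mid between -0.002 and 0.014 m and x of gauge in the frame of slot between -0.06 and -0.044 m and y of gauge in the frame of slot between -0.022 and 0.022 m and z of gauge in the frame of slot between -0.015 and 0.012 m and angle between the x axis of gauge and the x axis of slot, either way round below 0.2 rad), for 0.2 s.
2. the fan button is pressed down (value of joint start above 0.004 m), for 0.05 s.
At the end, for the whole second after the job is handed in: Paddles lie in notch pairs (7 mm, along 30 mm, 0.12 rad, blade at far end); collars hang on the bar (crown within 16 mm sideways, -2 to 14 mm above its axis, tilt under 0.25 rad); gauge shoulder within 10 mm of the face, 22 sideways, 0.2 rad; all at rest; then the button was pressed (all of step 1 and linear speed of each of paddle1, paddle2, paddle3, collar1, collar2, gauge below 0.03 m/s); the robot touches nothing.
It fails at once if a bystander is moved by more than 4 cm (distance of any of beaker, vial, reagent, washbottle from where it was at the start of the episode above 0.04 m).
Of paddle1, paddle2, paddle3, collar1, collar2 only 4 to 5 are there at a start; the rules pass over those that are not, and their reading is None.
At some moment in a run one of paddle1, paddle2, paddle3, gauge may be knocked a few centimetres aside while the robot is not near it.
It also fails if it takes over 208 s, if anything falls off the work surface, if the arm or the gripper's body presses on something with over 40 N, if the wrist force passes 120 N, or if a joint passes its speed limit or range.

## Working session

There is one attempt and no reset: what is moved stays moved. The work goes in short steps, Python scripts to look and compute and a tool call to move; the robot and the scene stay as the last step left them, time stands still between calls to the robot, and variables do not carry over. Pictures are saved under pics/ and viewed, and the job is handed in when it is done.

Besides the shell and the picture viewer there is one more tool, called as name(argument=value, ...), one argument or row to a line, values as JSON. arm_command: Moves the arm, as the interface text tells. Its arguments: {"type":"object","properties":{"rows":{"type":"array","items":{"type":"number"}},"force":{"type":"number"}},"required":["rows"]}

```bash
ls; mkdir -p pics
cat > h.py <<'E'
import numpy as np, cv2
from workcell import sensors, imaging, bot, models
from scipy.spatial.transform import Rotation as R
def cam(n,save=None):
    c=imaging.camera(n)
    if save: cv2.imwrite('pics/%s.png'%save,c['pixels'])
    return c
def cloud(c):
    z=c['z_map'];K=c['camera_matrix'];h,w=z.shape
    u,v=np.meshgrid(np.arange(w),np.arange(h))
    x=(u-K[0,2])/K[0,0]*z;y=(v-K[1,2])/K[1,1]*z
    P=np.stack([x,-y,-z,np.ones_like(z)],-1)@c['world_from_camera'].T
    P=P[...,:3]; P[z==0]=np.nan
    return P
def pix_at_z(c,px,zw):
    K=c['camera_matrix'];T=c['world_from_camera']
    d=T[:3,:3]@np.array([(px[0]-K[0,2])/K[0,0],-(px[1]-K[1,2])/K[1,1],-1.])
    o=T[:3,3]; return o+d*(zw-o[2])/d[2]
E
python3 - <<'E'
from h import *
np.set_printoptions(precision=4,suppress=True)
o=sensors.get_obs();print(o)
for n in('scene','top'):
    c=cam(n,n+'0');print(n,c['camera_matrix'],c['world_from_camera'])
    P=cloud(c)
    for t in ['paddle1','blade1','cradle','notch1','notch2','notch3','collar1','rail_mid','gauge','slot','start_top','beaker','vial','reagent','washbottle']:
        for s in models.spot_point(t,n)[:4]:
            u,v=np.round(s['location']).astype(int)
            print(t,round(s['conf'],2),u,v,P[min(max(v,0),399),min(max(u,0),639)])
E
```

```text
pics
{'time': 0.0, 'q': array([-64.8601,   5.0116,  10.0335,  95.1005,   0.0009,  90.0011]), 'qd': array([-0.0829, -0.0446,  0.046 , -0.001 , -0.1176, -0.056 ]), 'joint_efforts': array([ -0.0011, -52.0385,  46.481 ,   0.0162,  -0.0001,   0.    ]), 'ee_pos': array([ 0.2336, -0.4978,  0.3032]), 'tcp_rot': array([-89.9991,   0.0786, -64.8612]), 'wrist_force': array([ 0.1998, -0.1877, -0.2204]), 'torque': array([-0.0246, -0.0071,  0.028 ]), 'opening': 0.08550307275358289}
scene [[381.2204   0.     318.1666]
 [  0.     381.2204 197.9562]
 [  0.       0.       1.    ]] [[-0.6003 -0.4197  0.6809  1.3129]
 [ 0.7997 -0.3288  0.5023  0.5589]
 [ 0.0131  0.846   0.533   0.6726]
 [ 0.      0.      0.      1.    ]]
paddle1 0.71 379 225 [0.4829 0.1684 0.0158]
paddle1 0.52 335 208 [0.4894 0.0168 0.0166]
paddle1 0.51 355 210 [0.4507 0.0661 0.009 ]
paddle1 0.44 350 264 [0.6897 0.2005 0.0302]
blade1 0.71 372 242 [0.5624 0.1911 0.0144]
blade1 0.6 341 226 [0.5527 0.0821 0.0138]
cradle 0.6 439 257 [0.5554 0.3729 0.0525]
cradle 0.25 278 167 [ 0.3752 -0.3236  0.0025]
notch1 0.89 469 230 [0.3967 0.3947 0.051
[... 2101 characters left out ...]
.3995 -0.3503  0.1045]
rail_mid 0.73 311 203 [0.59   0.021  0.0118]
rail_mid 0.62 479 223 [ 0.549  -0.3612  0.1164]
gauge 0.68 363 264 [ 0.4408 -0.1135  0.0125]
slot 0.75 314 177 [0.6522 0.0151 0.0448]
slot 0.43 316 243 [0.4897 0.0055 0.0107]
start_top 0.65 312 172 [0.6583 0.0198 0.0881]
start_top 0.49 361 175 [ 0.6634 -0.1028  0.0229]
start_top 0.39 259 134 [0.7423 0.1457 0.1003]
start_top 0.24 476 223 [ 0.5488 -0.3546  0.116 ]
beaker 0.83 248 174 [0.6607 0.185  0.0008]
beaker 0.18 177 242 [ 0.482   0.3585 -0.0008]
vial 0.45 360 142 [ 0.7428 -0.0963  0.0434]
vial 0.32 243 171 [0.6674 0.1971 0.0062]
reagent 0.67 402 141 [ 0.7371 -0.1896  0.093 ]
washbottle 0.84 257 134 [0.74   0.149  0.1094]
```

View pics/scene0.png

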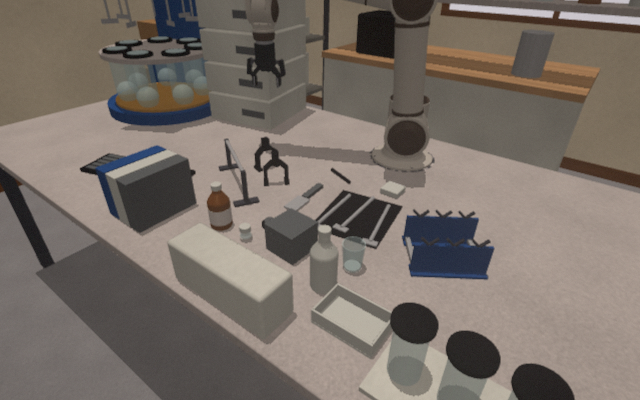

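View pics/top0.png

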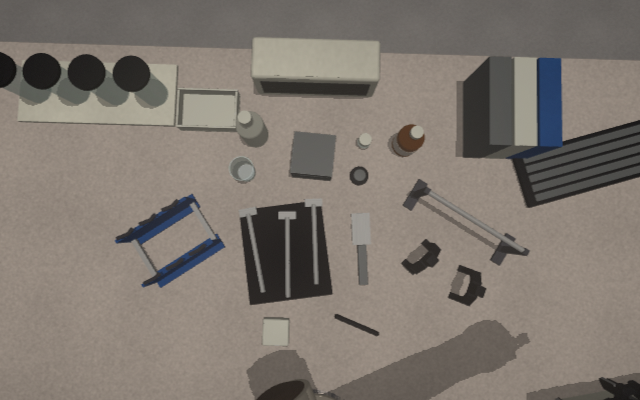

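The images show three paddles on the mat (top view at about (256,250), (287,255) and (315,242)). The gauge is at (362,248), the collars at (422,256) and (467,286), the rail runs from (415,190) to (515,248), and the cradle is at (170,240). Next I measure them precisely.

Run:
```python
from h import *
c=cam('top');P=cloud(c);im=c['pixels']
cv2.imwrite('pics/a.png',cv2.resize(im[180:320,230:390],None,fx=5,fy=5,interpolation=cv2.INTER_CUBIC)[:600,:800])
cv2.imwrite('pics/b.png',cv2.resize(im[170:310,390:540],None,fx=5,fy=5,interpolation=cv2.INTER_CUBIC)[:600,:800])
cv2.imwrite('pics/c.png',cv2.resize(im[180:300,100:240],None,fx=5,fy=5,interpolation=cv2.INTER_CUBIC)[:600,:800])
d=cam('scene')
cv2.imwrite('pics/d.png',cv2.resize(d['pixels'][120:300,200:500],None,fx=2.66,fy=2.66,interpolation=cv2.INTER_CUBIC))
# height map colored
h=np.clip(np.nan_to_num(P[...,2])/0.13,0,1)
cv2.imwrite('pics/hm.png',cv2.applyColorMap((h*255).astype(np.uint8),cv2.COLORMAP_JET))
```

```text
(no output)
```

View pics/a.png

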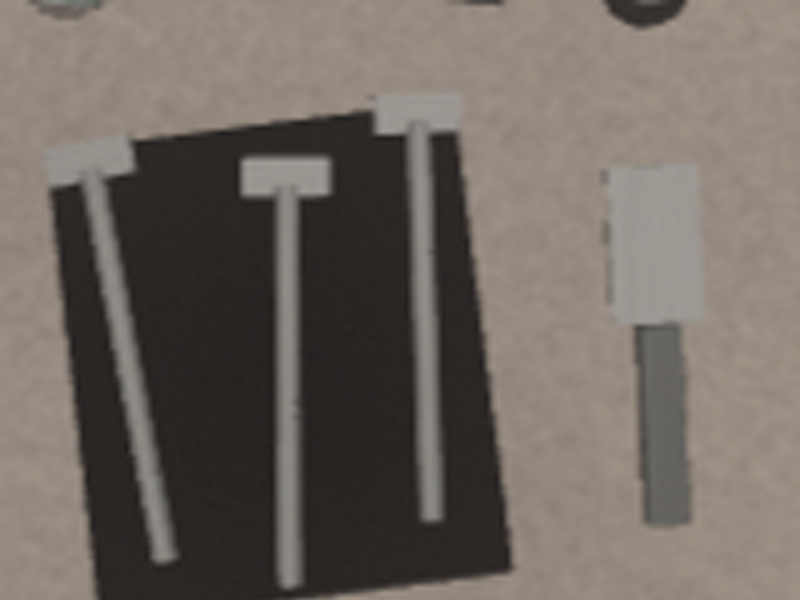

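View pics/b.png

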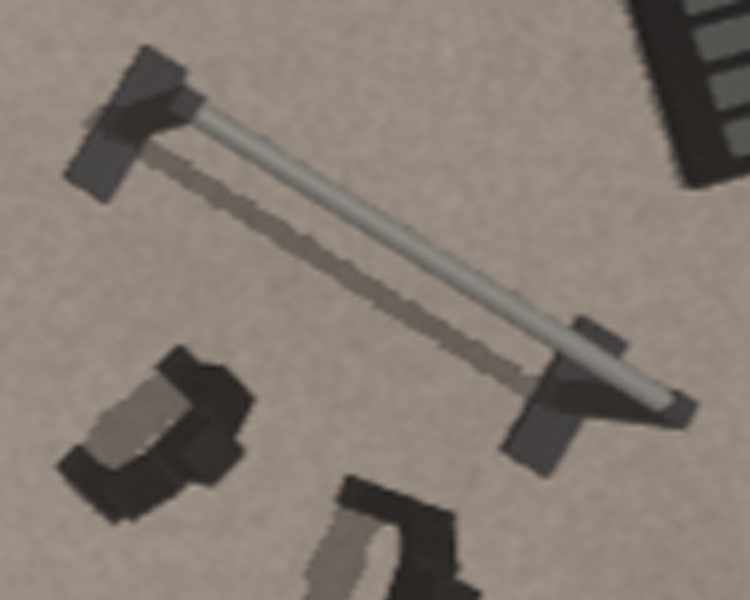

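View pics/c.png

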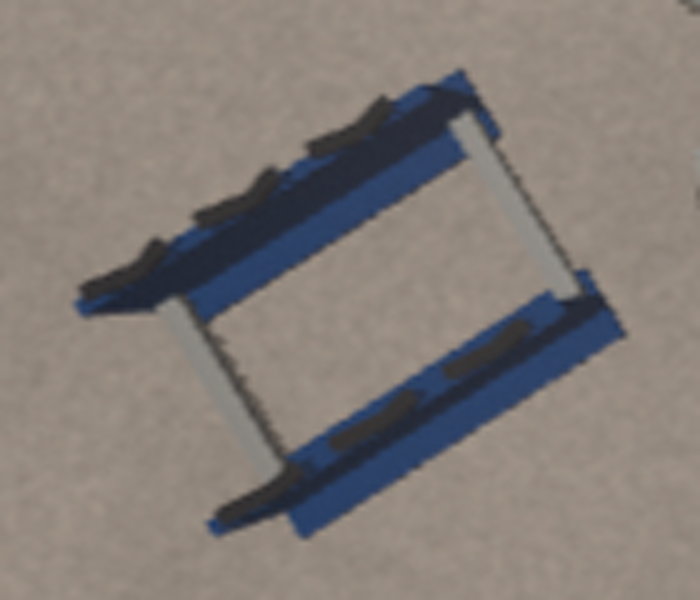

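View pics/d.png

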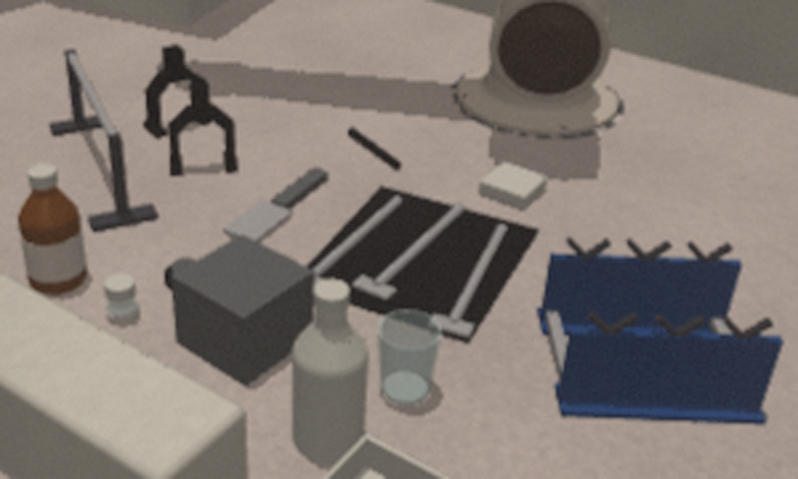

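View pics/hm.png

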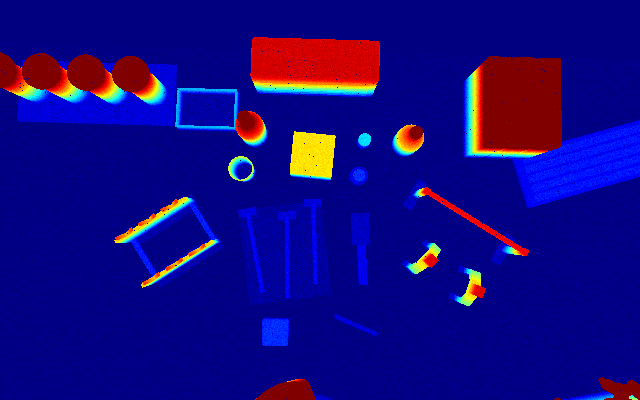

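```bash
cat > meas.py <<'E'
from h import *
np.set_printoptions(precision=4,suppress=True)
def line(X):
    X=X[:,:2]; m=X.mean(0); u=np.linalg.svd(X-m)[2][0]; s=(X-m)@u
    return m,u,s.min(),s.max()
def region(P,c0,c1,r0,r1,m):
    M=np.zeros(P.shape[:2],bool);M[r0:r1,c0:c1]=True
    return M&m
def shafts(c,P):
    im=c['pixels'].astype(int); g=im.sum(2)/3
    M=np.zeros(g.shape,np.uint8)
    # within mat polygon: bright pixels elevated >7mm
    M=((g>95)&(P[...,2]>0.0075)&(P[...,2]<0.03)).astype(np.uint8)
    return M
if __name__=='__main__':
    c=cam('top');P=cloud(c);Z=np.nan_to_num(P[...,2])
    tab=P[320:390,150:200,2]; print('table',np.nanmedian(tab))
    X=P[region(P,405,535,180,262,(Z>0.105)&(Z<0.13))]
    m,u,a,b=line(X);print('rail',m,u,a,b,'mid',m+u*(a+b)/2,'ang',np.degrees(np.arctan2(u[1],u[0])),np.median(X[:,2]))
    for nm,r in (('colA',(400,446,235,280)),('colB',(446,500,262,310))):
        T=P[region(P,*r,(Z>0.11)&(Z<0.13))]; C=P[region(P,*r,(Z>0.075)&(Z<0.095))]
        print(nm,'tab',T.mean(0),cv2.minAreaRect((T[:,:2]*1000).astype(np.float32)),len(T),'crown',cv2.minAreaRect((C[:,:2]*1000).astype(np.float32)),len(C))
        L=P[region(P,*r,(Z>0.01)&(Z<0.13))]; 
        m,u,a,b=line(C); print('  crown',m,np.degrees(np.arctan2(u[1],u[0])),a,b,np.median(C[:,2]))
    T=P[region(P,285,340,125,185,(Z>0.078)&(Z<0.095))]
    print('block',cv2.minAreaRect((T[:,:2]*1000).astype(np.float32)),np.median(T[:,2]))
    T=P[region(P,345,373,160,190,(Z>0.018)&(Z<0.06))]
    print('button',T.mean(0),cv2.minAreaRect((T[:,:2]*1000).astype(np.float32)),np.percentile(T[:,2],[5,50,95]))
    for nm,r in (('far',(105,200,190,250)),('near',(135,225,235,295))):
        T=P[region(P,*r,(Z>0.085)&(Z<0.125))]
        m,u,a,b=line(T);print('plate',nm,m,m+u*(a+b)/2,np.degrees(np.arctan2(u[1],u[0])),a,b,np.percentile(T[:,2],[5,50,95]),cv2.minAreaRect((T[:,:2]*1000).astype(np.float32)))
        # bin along u
        s=(T[:,:2]-m)@u
        for k in np.arange(a,b,0.01):
            q=T[(s>=k)&(s<k+.01)]
            if len(q): print('   %.3f n=%d zmed=%.3f zmin %.3f'%(k,len(q),np.median(q[:,2]),q[:,2].min()))
E
python3 meas.py
```

```text
table -0.0002231414889943828
rail [ 0.5435 -0.343 ] [-0.4099 -0.9121] -0.1303943285095625 0.1404764476096084 mid [ 0.5415 -0.3476] ang -114.19610877894803 0.11493029543741334
colA tab [ 0.4627 -0.253   0.1173] ((462.427490234375, -253.36712646484375), (21.90095329284668, 23.651052474975586), 46.28169250488281) 113 crown ((462.2695007324219, -253.39248657226562), (22.345447540283203, 57.14986801147461), 45.16106414794922) 149
  crown [ 0.4613 -0.2494] 137.61153560416741 -0.03170036190011486 0.025245264845894268 0.08235626067052781
colB tab [ 0.3976 -0.3604  0.1174] ((397.6305236816406, -360.78057861328125), (21.941556930541992, 23.68868637084961), 70.23731231689453) 116 crown ((396.8039855957031, -360.81182861328125), (22.680463790893555, 59.793800354003906), 69.51305389404297) 180
  crown [ 0.3978 -0.3589] 161.27199847044758 -0.02935292263236431 0.03048456591578586 0.08251418530177468
block ((702.7408447265625, 20.708629608154297), (99.8111801147461, 100.5615005493164), 85.92390441894531) 0.08481725859333455
button [ 0.6639 -0.097   0.0217] ((663.4951782226562, -96.56195831298828), (
[... 1218 characters left out ...]
671875)
   -0.095 n=12 zmed=0.087 zmin 0.085
   -0.085 n=22 zmed=0.096 zmin 0.085
   -0.075 n=13 zmed=0.099 zmin 0.085
   -0.065 n=16 zmed=0.093 zmin 0.087
   -0.055 n=24 zmed=0.099 zmin 0.089
   -0.045 n=15 zmed=0.105 zmin 0.086
   -0.035 n=12 zmed=0.088 zmin 0.086
   -0.025 n=25 zmed=0.090 zmin 0.085
   -0.015 n=12 zmed=0.099 zmin 0.087
   -0.005 n=17 zmed=0.093 zmin 0.088
   0.005 n=24 zmed=0.099 zmin 0.089
   0.015 n=16 zmed=0.105 zmin 0.086
   0.025 n=9 zmed=0.087 zmin 0.086
   0.035 n=28 zmed=0.088 zmin 0.085
   0.045 n=16 zmed=0.098 zmin 0.087
   0.055 n=17 zmed=0.092 zmin 0.089
   0.065 n=24 zmed=0.100 zmin 0.088
   0.075 n=14 zmed=0.106 zmin 0.086
   0.085 n=10 zmed=0.087 zmin 0.085
```

```bash
cat > meas2.py <<'E'
from h import *
from meas import region
from scipy.optimize import least_squares
np.set_printoptions(precision=4,suppress=True)
def fl(X):
    l=cv2.fitLine((X[:,:2]).astype(np.float32)*1000,cv2.DIST_WELSCH,4,0.001,0.0001).ravel()
    return l[2:]/1000,l[:2]
def paddles(c,P):
    g=c['pixels'].astype(int).mean(2);Z=np.nan_to_num(P[...,2])
    # shaft on mat: bright, z 8..22mm
    M=region(P,235,395,185,310,(g>75)&(Z>0.006)&(Z<0.03)).astype(np.uint8)
    return M
if __name__=='__main__':
    c=cam('top');P=cloud(c);Z=np.nan_to_num(P[...,2])
    X=P[region(P,405,535,180,262,(Z>0.110)&(Z<0.13))]
    m,u=fl(X); s=(X[:,:2]-m)@u; d=np.abs((X[:,:2]-m)@[-u[1],u[0]]); k=d<0.008
    print('rail',m,u,np.degrees(np.arctan2(u[1],u[0])),s[k].min(),s[k].max(),'mid',m+u*(s[k].min()+s[k].max())/2,k.mean())
    T=P[region(P,100,230,185,295,(Z>0.088)&(Z<0.125))][:,:2]
    def f(p):
        cy,sy=np.cos(p[2]),np.sin(p[2]);d=T-p[:2]
        x=d@[cy,sy];y=d@[-sy,cy]
        return np.r_[np.maximum(np.abs(np.abs(x)-0.06)-0.003,0),np.maximum(np.abs(y)-.093,0)]*1000
    r=least_squares(f,[0.487,0.36,np.radians(32)],loss='soft_l1',x_scale=[.01,.01,.1]);print('cradle',r.x[:2],np.degrees(r.x[2]),r.cost,len(T))
    x=r.x;cy,sy=np.cos(x[2]),np.sin(x[2]);d=T-x[:2];zz=P[region(P,100,230,185,295,(Z>0.088)&(Z<0.125))][:,2]
    for sgn in(-1,1):
        q=(d@[cy,sy])*sgn>0
        yy=(d@[-sy,cy])[q]; print(' xs',np.mean((d@[cy,sy])[q]),'y',yy.min(),yy.max())
        # notch fit z = 0.09+|y-yn|
        z=zz[q]
        for off in(-.06,0,.06):
            g=[(np.median(np.abs(z[k]-0.092-np.abs(yy[k]-off-e))),e) for e in np.arange(-.008,.0081,.001) for k in [np.abs(yy-off-e)<.014]]
            print('  notch',off,min(g))
    M=paddles(c,P);n,L,st,ce=cv2.connectedComponentsWithStats(M)
    for i in range(1,n):
        if st[i,4]>60:
            X=P[L==i];m,u=fl(X);u=u*np.sign(u[0]);s=(X[:,:2]-m)@u
            print('obj',st[i],'m',m,'yaw',np.degrees(np.arctan2(u[1],u[0])),'ends',m+u*s.min(),m+u*s.max(),np.median(X[:,2]))
    cv2.imwrite('pics/m.png',M*255)
E
python3 meas2.py
```

```text
rail [ 0.5515 -0.3545] [0.5064 0.8623] 59.57752 -0.13543597068502405 0.13788581497558028 mid [ 0.5521 -0.3534] 0.8898186889818689
cradle [0.4863 0.3612] 34.24804901694492 39.19673345629311 516
 xs -0.059945913073835885 y -0.09314556624371857 0.09336990143451782
  notch -0.06 (np.float64(0.0019964708390611836), np.float64(-0.002))
  notch 0 (np.float64(0.002189092681957242), np.float64(-0.002))
  notch 0.06 (np.float64(0.0025095080109989037), np.float64(0.0010000000000000009))
 xs 0.05974299975037571 y -0.0932839756266914 0.09307046931302965
  notch -0.06 (np.float64(0.0021401683612748794), np.float64(0.0010000000000000009))
  notch 0 (np.float64(0.0025855084090945775), np.float64(0.0))
  notch 0.06 (np.float64(0.002170254279552708), np.float64(-0.003))
obj [304 199  18  85 484] m [0.4955 0.0104] yaw 3.6048994 ends [0.3906 0.0038] [0.601 0.017] 0.01391769148042904
obj [238 207  27  86 488] m [0.4686 0.159 ] yaw 13.192935 ends [0.3657 0.1348] [0.5732 0.1835] 0.01361778196903124
obj [278 211  18  87 506] m [0.4594 0.0772] yaw 2.0091684 ends [0.3545 0.0735] [0.5685 0.081 ] 0.013816001964396418
obj [351 213  19  72 910] m [ 0.4962 -0.1083] yaw 3.3287752 ends [ 0.3909 -0.1145] [ 0.569  -0.1041] 0.010536296666535327
```

View pics/m.png

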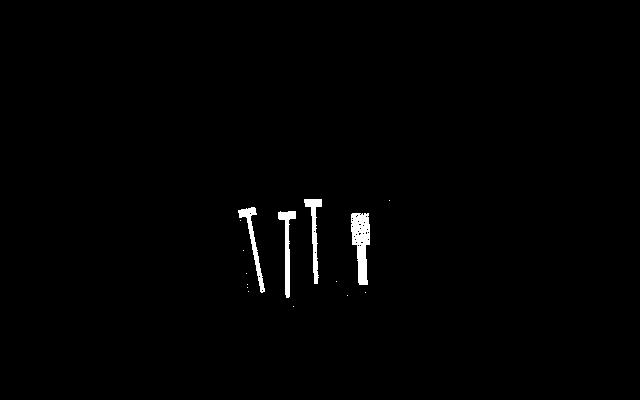

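Run:
```python
from h import *
c=cam('scene');P=cloud(c)
o=sensors.get_obs();t=o['ee_pos']
d=np.linalg.norm(P[...,:2]-t[:2],axis=-1);m=(d<0.09)&(P[...,2]>0.1)
z=P[m][:,2];print(np.percentile(z,[0,1,2,5,50]),m.sum())
cv2.imwrite('pics/g0.png',cv2.resize(c['pixels'][20:120,210:320],None,fx=5,fy=5))
```

```text
[0.24718423 0.25857027 0.26760805 0.29338467 0.43280007] 2062
```

arm_command(
  rows=[0, 0, 0, 0, -7, 0, -0.2, 0, 0, 0, 0, -14, 0, -0.2, 0, 0, 0, 0, -14, 0, -0.2, 0, 0, 0, 0, -14, 0, -0.2, 0, 0, 0, 0, -14, 0, -0.2, 0, 0, 0, 0, -14, 0, -0.2, 0, 0, 0, 0, -14, 0, -0.2, 0, 0, 0, 0, -14, 0, -0.2],
  force=60,
)

```text
time: 2.52
ee_pos: [0.2337, -0.4979, 0.3039]
tcp_rot: [-90.0, 0.0, -50.9]
wrist_force: [0.3, -0.4, 0.2]
opening: 0.0343
```

Run:
```python
from h import *
c=cam('scene');P=cloud(c)
o=sensors.get_obs();t=o['ee_pos'];print(o['q'],t,o['tcp_rot'],o['opening'])
d=np.linalg.norm(P[...,:2]-t[:2],axis=-1);m=(d<0.09)&(P[...,2]>0.1)
z=P[m][:,2];print(np.percentile(z,[0,1,2,5,50]),m.sum())
```

```text
[-6.48575920e+01  4.97846861e+00  1.00773295e+01  9.51010597e+01
  4.15287450e-04  7.60474252e+01] [ 0.23367193 -0.4978729   0.30388036] [-8.99990668e+01  2.03376169e-03 -5.09050172e+01] 0.034269288259222964
[0.23559685 0.24910465 0.25819002 0.28300506 0.43727246] 2008
```

```bash
cat > go.py <<'E'
import sys
from h import *
def go(x,y,z,yaw,o=None):
    o=o or sensors.get_obs()
    Rc=R.from_euler('xyz',o['tcp_rot'],degrees=True)
    Rt=R.from_euler('xyz',[-90,0,yaw],degrees=True)
    d=Rc.inv().apply(np.array([x,y,z])-o['ee_pos'])*100
    r=(Rc.inv()*Rt).as_rotvec(degrees=True)
    q6=np.degrees(np.arctan2(y,x))+90-yaw
    print('shift cm',np.round(d,2),'rot',np.round(r,2),'rows>=',max(np.linalg.norm(d)/4.17,np.linalg.norm(r)/7.16),'q6',round(q6,1),'open',round(o['opening'],4),'f',np.round(o['wrist_force'],1),'t',o['time'])
if __name__=='__main__': go(*map(float,sys.argv[1:]))
E
python3 go.py 0.4625 -0.2532 0.25 -44.5
```

```text
shift cm [-4.56  5.39 33.19] rot [-0.   -6.41 -0.  ] rows>= 8.136892677091398 q6 105.8 open 0.0343 f [ 0.1  0.1 -0.1] t 2.5667
```

arm_command(
  rows=[-4.56, 5.39, 33.19, 0, -6.4, 0, 0.3, -4.56, 5.39, 33.19, 0, -6.4, 0, 0.3, -4.56, 5.39, 33.19, 0, -6.4, 0, 0.3, -4.56, 5.39, 33.19, 0, -6.4, 0, 0.3, -4.56, 5.39, 33.19, 0, -6.4, 0, 0.3, -4.56, 5.39, 33.19, 0, -6.4, 0, 0.3, -4.56, 5.39, 33.19, 0, -6.4, 0, 0.3, -4.56, 5.39, 33.19, 0, -6.4, 0, 0.3, -4.56, 5.39, 33.19, 0, -6.4, 0, 0.3, -4.56, 5.39, 33.19, 0, -6.4, 0, 0.3, -4.56, 5.39, 33.19, 0, -6.4, 0, 0.3, -4.56, 5.39, 33.19, 0, -6.4, 0, 0.3],
)

```text
time: 3.57
ee_pos: [0.4617, -0.2539, 0.2503]
tcp_rot: [-90.0, -0.0, -44.5]
wrist_force: [0.5, 0.4, -0.1]
opening: 0.0551
```

```bash
python3 go.py 0.4625 -0.2532 0.161 -44.5
```

```text
shift cm [0.   8.93 0.1 ] rot [ 0.01 -0.02  0.02] rows>= 2.1423497584428723 q6 105.8 open 0.0551 f [ 0.5  0.4 -0.1] t 3.5667
```

arm_command(
  rows=[0, 4, 0.1, 0, 0, 0, 0.3, 0, 7, 0.1, 0, 0, 0, 0.3, 0, 8.9, 0.1, 0, 0, 0, 0.3, 0, 8.9, 0.1, 0, 0, 0, 0.3, 0, 8.9, 0.1, 0, 0, 0, -1, 0, 8.9, 0.1, 0, 0, 0, -1, 0, 8.9, 0.1, 0, 0, 0, -1, 0, 8.9, 0.1, 0, 0, 0, -1, 0, 8.9, 0.1, 0, 0, 0, -1, 0, 8.9, 0.1, 0, 0, 0, -1, 0, 8.9, 0.1, 0, 0, 0, -1, 0, 8.9, 0.1, 0, 0, 0, -1],
)

```text
time: 4.57
ee_pos: [0.4637, -0.2531, 0.1633]
tcp_rot: [-90.0, -0.2, -44.5]
wrist_force: [-0.4, -0.7, 7.4]
opening: 0.0234
```

```bash
python3 - <<'E'
from h import *
o=sensors.get_obs();print(o['ee_pos'],o['opening'],o['wrist_force'])
c=cam('scene','x')
cv2.imwrite('pics/g1.png',cv2.resize(c['pixels'][60:220,200:360],None,fx=4,fy=4))
E
python3 go.py 0.48 -0.27 0.300 -30.4
```

```text
[ 0.46373408 -0.25305162  0.16325169] 0.023431620253211716 [-0.36843626 -0.68248857  7.43360039]
shift cm [  2.4  -13.67  -0.07] rot [ 1.000e-02 -1.407e+01  2.200e-01] rows>= 3.327194221614105 q6 91.0 open 0.0232 f [-0.2 -1.8  6.4] t 4.6167
```

View pics/g1.png

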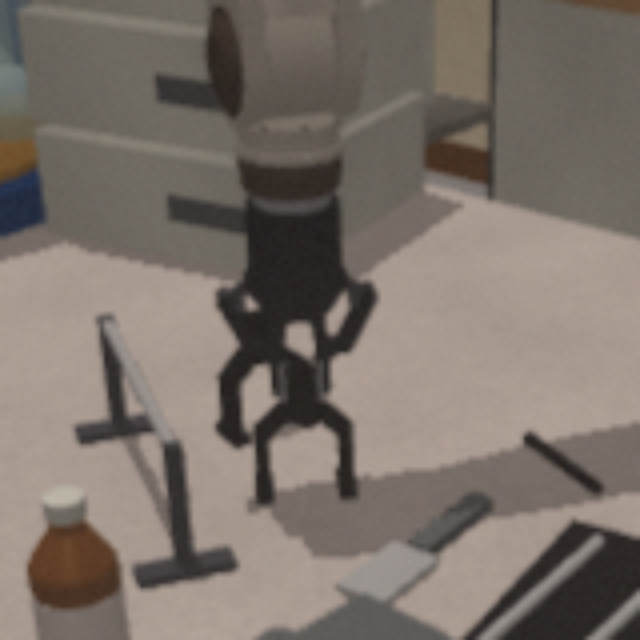

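arm_command(
  rows=[0, -4, 0, 0, 0, 0, -1, 0, -8, 0, 0, 0, 0, -1, 0, -12, 0, 0, 0, 0, -1, 0, -14, 0, 0, -4, 0, -1, 0, -14.2, 0, 0, -9, 0, -1, 0, -14.2, 0, 0, -14.1, 0, -1, 0, -14.2, 0, 0, -14.1, 0, -1, 0, -14.2, 0, 0, -14.1, 0, -1],
)

```text
time: 5.28
ee_pos: [0.463, -0.2523, 0.3034]
tcp_rot: [-90.0, -0.0, -30.5]
wrist_force: [-0.3, 0.5, -1.3]
opening: 0.0235
```

```bash
python3 go.py 0.5774 -0.3103 0.303 -30.4
```

```text
shift cm [12.8   0.05  0.81] rot [-0.   -0.11  0.03] rows>= 3.0752100037150507 q6 92.1 open 0.0235 f [-0.3  0.5 -1.3] t 5.2833
```

arm_command(
  rows=[4, 0, 0.3, 0, 0, 0, -1, 8, 0, 0.6, 0, 0, 0, -1, 11, 0, 0.8, 0, 0, 0, -1, 12.8, 0, 0.8, 0, 0, 0, -1, 12.8, 0, 0.8, 0, 0, 0, -1, 12.8, 0, 0.8, 0, 0, 0, -1],
)

```text
time: 5.78
ee_pos: [0.5779, -0.3103, 0.3015]
tcp_rot: [-90.0, 0.1, -30.5]
wrist_force: [-1.1, 0.1, -1.6]
opening: 0.0226
```

```bash
python3 - <<'E'
from h import *
for n,r in(('scene',(60,240,160,340)),('top',(130,310,380,560))):
    c=cam(n);cv2.imwrite('pics/g2%s.png'%n,cv2.resize(c['pixels'][r[0]:r[1],r[2]:r[3]],None,fx=3.2,fy=3.2))
E
python3 go.py 0.5774 -0.3103 0.2095 -30.4
```

```text
shift cm [ 0.07  9.34 -0.02] rot [ 0.   -0.04 -0.04] rows>= 2.2406699120337525 q6 92.1 open 0.0231 f [ 0.   0.5 -0.4] t 5.8833
```

View pics/g2scene.png

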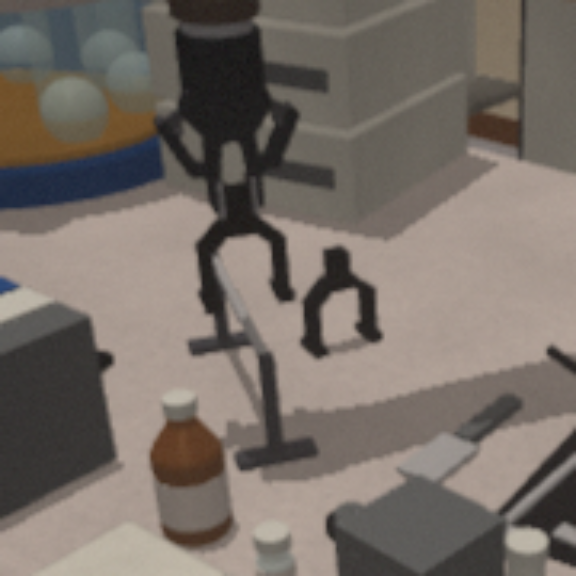

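The collar is held upright in the gripper, its feet straddling the rail as seen from above. I'll lower it now.

arm_command(
  rows=[0, 3, 0, 0, 0, 0, -1, 0, 6, 0, 0, 0, 0, -1, 0, 8, 0, 0, 0, 0, -1, 0, 9.2, 0, 0, 0, 0, -1, 0, 9.2, 0, 0, 0, 0, -1, 0, 9.2, 0, 0, 0, 0, -1],
)

```text
time: 6.38
ee_pos: [0.5771, -0.3099, 0.212]
tcp_rot: [-90.0, -0.0, -30.4]
wrist_force: [0.2, -0.1, 1.0]
opening: 0.0227
```

```bash
python3 - <<'E'
from h import *
for n,r in(('scene',(60,240,160,340)),):
    c=cam(n);cv2.imwrite('pics/g3%s.png'%n,cv2.resize(c['pixels'][r[0]:r[1],r[2]:r[3]],None,fx=3.2,fy=3.2))
E
python3 go.py 0.5774 -0.3103 0.208 -30.4
```

```text
shift cm [-0.    0.5  -0.02] rot [-0.    0.02  0.13] rows>= 0.11979884876769441 q6 92.1 open 0.0231 f [ 0.2 -0.2 -0.6] t 6.4333
```

View pics/g3scene.png

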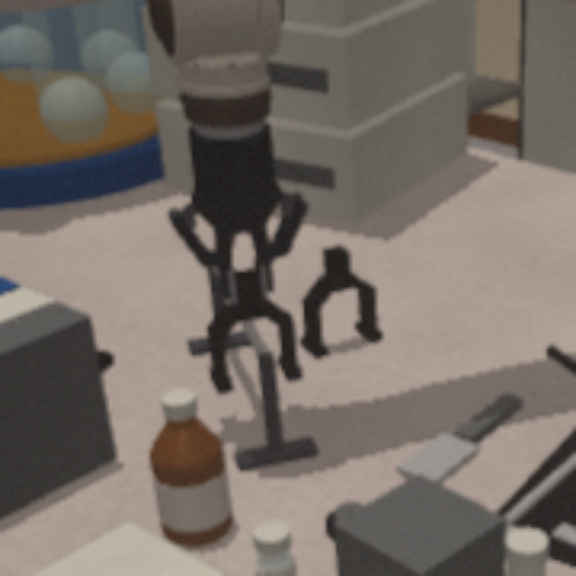

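arm_command(
  rows=[0, 0.2, 0, 0, 0, 0, -1, 0, 0.4, 0, 0, 0, 0, -1, 0, 0.45, 0, 0, 0, 0, -1, 0, 0.45, 0, 0, 0, 0, 0, 0, 0.45, 0, 0, 0, 0, 0.1, 0, 0.45, 0, 0, 0, 0, 0.1, 0, 0.45, 0, 0, 0, 0, 0.1, 0, 0.45, 0, 0, 0, 0, 0.1],
)

```text
time: 7.1
ee_pos: [0.5775, -0.3101, 0.2066]
tcp_rot: [-90.0, -0.0, -30.4]
wrist_force: [-0.4, -0.6, -0.7]
opening: 0.0469
```

arm_command(
  rows=[0, -3, 0, 0, 0, 0, 0.1, 0, -6, 0, 0, 0, 0, 0.1, 0, -9, 0, 0, 0, 0, 0.1, 0, -9, 0, 0, 0, 0, 0.1, 0, -9, 0, 0, 0, 0, 0.1],
)

```text
time: 7.52
ee_pos: [0.578, -0.3103, 0.2986]
tcp_rot: [-90.0, -0.2, -30.4]
wrist_force: [0.0, -0.3, -0.4]
opening: 0.047
```

```bash
python3 go.py 0.398 -0.360 0.26 -20.2
python3 - <<'E'
from h import *
c=cam('scene');r=(60,240,160,340);cv2.imwrite('pics/g4.png',cv2.resize(c['pixels'][r[0]:r[1],r[2]:r[3]],None,fx=3.2,fy=3.2))
from meas import region
c=cam('top','t4');P=cloud(c);Z=np.nan_to_num(P[...,2])
T=P[region(P,380,560,150,260,(Z>0.153)&(Z<0.17))];print(len(T),np.median(T,0) if len(T) else 0)
C=P[region(P,446,500,262,310,(Z>0.11)&(Z<0.13))];print(C.mean(0),len(C))
E
```

```text
shift cm [-13.04   3.81 -13.38] rot [ 1.000e-02 -1.016e+01  2.200e-01] rows>= 4.572569399554428 q6 68.1 open 0.047 f [ 0.  -0.3 -0.4] t 7.5167
125 [ 0.5746 -0.3077  0.1608]
[ 0.3975 -0.3604  0.1176] 115
```

View pics/g4.png

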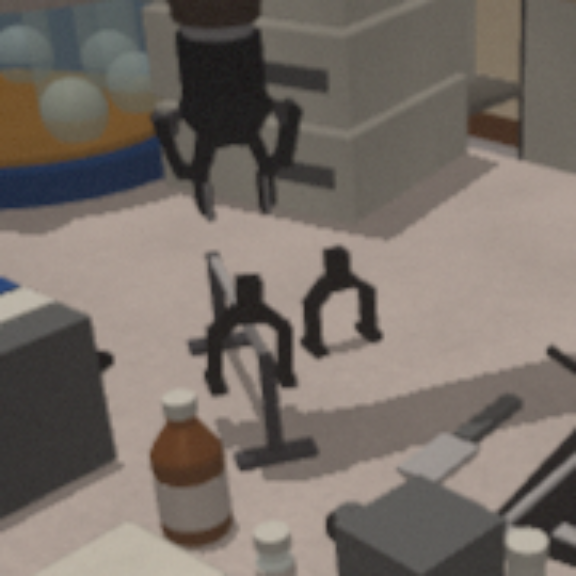

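arm_command(
  rows=[-4, 0, -4, 0, -3, 0, 0.3, -13.05, 3.8, -13.4, 0, -10.2, 0, 0.3, -13.05, 3.8, -13.4, 0, -10.2, 0, 0.3, -13.05, 3.8, -13.4, 0, -10.2, 0, 0.3, -13.05, 3.8, -13.4, 0, -10.2, 0, 0.3, -13.05, 3.8, -13.4, 0, -10.2, 0, 0.3, -13.05, 3.8, -13.4, 0, -10.2, 0, 0.3, -13.05, 3.8, -13.4, 0, -10.2, 0, 0.3],
)

```text
time: 8.28
ee_pos: [0.3973, -0.3596, 0.2579]
tcp_rot: [-90.0, 0.0, -20.2]
wrist_force: [0.0, 1.0, 0.1]
opening: 0.0554
```

```bash
python3 go.py 0.3976 -0.3606 0.1655 -20.2
```

```text
shift cm [ 0.06  9.24 -0.09] rot [-0.02  0.02 -0.03] rows>= 2.2160040672273222 q6 68.0 open 0.0554 f [0.  1.  0.1] t 8.2833
```

arm_command(
  rows=[0, 4, -0.1, 0, 0, 0, 0.3, 0, 7, -0.1, 0, 0, 0, 0.3, 0, 9.2, -0.1, 0, 0, 0, 0.3, 0, 9.2, -0.1, 0, 0, 0, 0, 0, 9.2, -0.1, 0, 0, 0, -1, 0, 9.2, -0.1, 0, 0, 0, -1, 0, 9.2, -0.1, 0, 0, 0, -1, 0, 9.2, -0.1, 0, 0, 0, -1, 0, 9.2, -0.1, 0, 0, 0, -1, 0, 9.2, -0.1, 0, 0, 0, -1],
)

```text
time: 9.12
ee_pos: [0.3973, -0.361, 0.1676]
tcp_rot: [-90.0, -0.1, -20.2]
wrist_force: [1.4, 0.3, 4.3]
opening: 0.0227
```

```bash
python3 go.py 0.3976 -0.3606 0.30 -30.4;  python3 -c "
from h import *;print(sensors.get_obs()['ee_pos'])"
```

```text
shift cm [  0.04 -13.24   0.05] rot [ 0.03 10.24  0.11] rows>= 3.174155635360826 q6 78.2 open 0.0227 f [1.4 0.3 4.3] t 9.1167
[ 0.39725951 -0.36104831  0.16763891]
```

arm_command(
  rows=[0, -4, 0, 0, 0, 0, -1, 0, -8, 0, 0, 0, 0, -1, 0, -12, 0, 0, 0, 0, -1, 0, -13.6, 0, 0, 5, 0, -1, 0, -13.6, 0, 0, 10.2, 0, -1, 0, -13.6, 0, 0, 10.2, 0, -1, 0, -13.6, 0, 0, 10.2, 0, -1],
)

```text
time: 9.7
ee_pos: [0.3967, -0.3607, 0.3023]
tcp_rot: [-90.0, 0.0, -30.2]
wrist_force: [-0.3, 0.9, -1.5]
opening: 0.0229
```

```bash
python3 go.py 0.5268 -0.3965 0.305 -30.4
```

```text
shift cm [13.04 -0.27  3.45] rot [-0.    0.19 -0.01] rows>= 3.235378504194361 q6 83.4 open 0.0229 f [-0.3  0.9 -1.5] t 9.7
```

arm_command(
  rows=[3.5, -0.2, 0.9, 0, 0, 0, -1, 7, -0.2, 1.8, 0, 0, 0, -1, 10.5, -0.2, 2.7, 0, 0, 0, -1, 13, -0.2, 3.4, 0, 0, 0, -1, 13, -0.2, 3.4, 0, 0, 0, -1, 13, -0.2, 3.4, 0, 0, 0, -1, 13, -0.2, 3.4, 0, 0, 0, -1],
)

```text
time: 10.28
ee_pos: [0.5258, -0.3969, 0.3034]
tcp_rot: [-90.0, 0.1, -30.3]
wrist_force: [0.2, 0.6, 0.0]
opening: 0.0228
```

```bash
python3 go.py 0.5268 -0.3965 0.212 -30.4
```

```text
shift cm [0.09 9.14 0.09] rot [-0.01  0.15 -0.12] rows>= 2.192671854159874 q6 83.4 open 0.0228 f [0.2 0.6 0. ] t 10.2833
```

arm_command(
  rows=[0.05, 3, 0.1, 0, 0, 0, -1, 0.05, 6, 0.1, 0, 0, 0, -1, 0.05, 8, 0.1, 0, 0, 0, -1, 0.05, 8.8, 0.1, 0, 0, 0, -1, 0.05, 9.1, 0.1, 0, 0, 0, -1, 0.05, 9.1, 0.1, 0, 0, 0, -1],
)

```text
time: 10.78
ee_pos: [0.5265, -0.3964, 0.2143]
tcp_rot: [-90.0, -0.0, -30.4]
wrist_force: [0.5, 0.2, -0.4]
opening: 0.0227
```

```bash
python3 go.py 0.5268 -0.3965 0.212 -30.4
```

```text
shift cm [0.03 0.23 0.01] rot [0.   0.04 0.03] rows>= 0.056108361080354385 q6 83.4 open 0.0227 f [ 0.5  0.2 -0.4] t 10.7833
```

arm_command(
  rows=[0, 0.2, 0, 0, 0, 0, -1, 0, 0.3, 0, 0, 0, 0, -1, 0, 0.3, 0, 0, 0, 0, -1, 0, 0.3, 0, 0, 0, 0, 0.1, 0, 0.3, 0, 0, 0, 0, 0.1, 0, 0.3, 0, 0, 0, 0, 0.1, 0, 0.3, 0, 0, 0, 0, 0.1, 0, -3, 0, 0, 0, 0, 0.1, 0, -6, 0, 0, 0, 0, 0.1, 0, -10, 0, 0, 0, 0, 0.1, 0, -10, 0, 0, 0, 0, 0.1],
)

```text
time: 11.7
ee_pos: [0.5276, -0.3968, 0.3222]
tcp_rot: [-90.1, -0.6, -30.4]
wrist_force: [-0.2, -0.8, 1.7]
opening: 0.0469
```

```bash
python3 - <<'E'
from h import *
import runpy
c=cam('scene');r=(60,240,160,340);cv2.imwrite('pics/g5.png',cv2.resize(c['pixels'][r[0]:r[1],r[2]:r[3]],None,fx=3.2,fy=3.2))
E
python3 meas2.py | grep obj; cp pics/m.png pics/m2.png
```

```text
obj [304 199  18  85 484] m [0.4952 0.0104] yaw 3.675912 ends [0.3905 0.0036] [0.6011 0.0172] 0.01374402567682892
obj [238 207  27  86 494] m [0.4689 0.1589] yaw 13.127635 ends [0.3657 0.1348] [0.573  0.1831] 0.013795426513003584
obj [278 211  18  87 500] m [0.4598 0.0774] yaw 2.070247 ends [0.3544 0.0736] [0.5684 0.0813] 0.013821507753944973
obj [351 213  19  72 896] m [ 0.4775 -0.1083] yaw 3.6625795 ends [ 0.391  -0.1139] [ 0.569  -0.1025] 0.010400798753314122
```

View pics/g5.png

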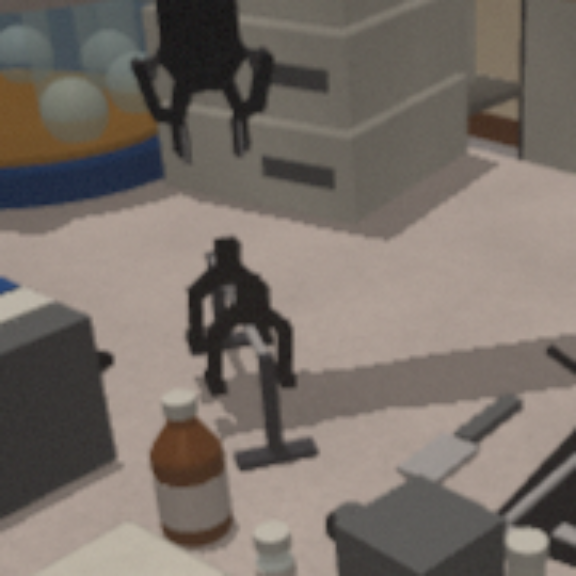

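Both collars hang upright. Next is the left paddle.

```bash
python3 go.py 0.4698 0.159 0.20 103.15
```

```text
shift cm [-33.12  11.42  45.05] rot [ 2.9000e-01 -1.3351e+02  9.0000e-02] rows>= 18.646176436097935 q6 5.5 open 0.0469 f [ 0.3 -0.3 -1. ] t 11.8
```

arm_command(
  rows=[-2.8, 0.5, 3.8, 0, -7, 0, 0, -5.5, 1, 7.5, 0, -14, 0, 0, -8.3, 1.5, 11.3, 0, -21, 0, 0, -11, 2, 15, 0, -28, 0, -0.2, -13.8, 2.5, 18.8, 0, -35, 0, -0.2, -16.5, 3, 22.5, 0, -42, 0, -0.2, -19.3, 3.5, 26.3, 0, -49, 0, -0.2, -22, 4, 30, 0, -56, 0, -0.2, -24.8, 4.5, 33.8, 0, -63, 0, -0.2, -27.6, 5, 37.5, 0, -70, 0, -0.2, -30.4, 5.5, 41.3, 0, -77, 0, -0.2, -33.1, 6, 45, 0, -84, 0, -0.2],
)

```text
time: 12.8
ee_pos: [0.4742, 0.0998, 0.2586]
tcp_rot: [-89.9, 0.1, 54.0]
wrist_force: [1.4, -0.1, 0.8]
opening: 0.0344
```

```bash
python3 go.py 0.4698 0.159 0.18 103.15
```

```text
shift cm [4.54 7.86 3.83] rot [-7.000e-02 -4.917e+01 -3.000e-02] rows>= 6.867220072298571 q6 5.5 open 0.0344 f [ 1.4 -0.1  0.8] t 12.8
```

arm_command(
  rows=[0, 0, 0, 0, 0, 0, -0.2, 0, 3, 0, 0, -7, 0, -0.2, 0, 5, 0, 0, -14, 0, -0.2, 0, 6, 0, 0, -21, 0, -0.2, 0, 6, 0, 0, -28, 0, -0.2, 0, 6, 0, 0, -35, 0, -0.2, 0, 6, 0, 0, -42, 0, -0.2, 0, 6, 0, 0, -49, 0, -0.2, 0, 6, 0, 0, -49, 0, -0.2, 0, 6, 0, 0, -49, 0, -0.2],
)

```text
time: 13.63
ee_pos: [0.4749, 0.0979, 0.1991]
tcp_rot: [-89.9, -0.0, 102.4]
wrist_force: [0.4, 0.3, -0.5]
opening: 0.0341
```

```bash
python3 go.py 0.4698 0.159 0.084 103.15;python3 meas2.py | grep obj
```

```text
shift cm [ 6.08 11.51 -0.83] rot [-0.08 -0.73  0.  ] rows>= 3.127498360036684 q6 5.5 open 0.0341 f [ 0.4  0.3 -0.5] t 13.6333
obj [304 199  18  85 481] m [0.4954 0.0103] yaw 3.6352599 ends [0.3907 0.0037] [0.6009 0.0171] 0.013705177067328878
obj [238 207  19  18 181] m [0.5602 0.1813] yaw -88.773346 ends [0.5597 0.2046] [0.5607 0.1587] 0.012422475348706219
obj [278 211  18  34 240] m [0.5274 0.08  ] yaw 1.5454897 ends [0.4854 0.0789] [0.5683 0.0811] 0.01311109571710456
obj [351 213  19  72 909] m [ 0.4653 -0.1091] yaw 4.4284616 ends [ 0.3908 -0.1149] [ 0.5692 -0.1011] 0.010430750355552298
  return _methods._mean(a, axis=axis, dtype=dtype,
  ret = ret.dtype.type(ret / rcount)
```

arm_command(
  rows=[3, 0, -0.4, 0, -0.7, 0, -0.2, 6.1, 2, -0.8, 0, -0.7, 0, -0.2, 6.1, 5, -0.8, 0, -0.7, 0, -0.2, 6.1, 8, -0.8, 0, -0.7, 0, -0.2, 6.1, 10, -0.8, 0, -0.7, 0, -0.2, 6.1, 10.5, -0.8, 0, -0.7, 0, -0.2, 6.1, 10.5, -0.8, 0, -0.7, 0, -0.2, 6.1, 10.5, -0.8, 0, -0.7, 0, -0.2],
)

```text
time: 14.35
ee_pos: [0.4701, 0.1593, 0.096]
tcp_rot: [-90.0, -0.0, 103.2]
wrist_force: [1.1, 1.5, -0.3]
opening: 0.0339
```

```bash
python3 go.py 0.4698 0.159 0.078 103.15
python3 - <<'E'
from h import *
for n,r in(('scene',(130,270,300,460)),('top',(180,320,220,380))):
    c=cam(n);cv2.imwrite('pics/p1%s.png'%n,cv2.resize(c['pixels'][r[0]:r[1],r[2]:r[3]],None,fx=4,fy=4))
E
```

```text
shift cm [-0.02  1.8   0.04] rot [0.04 0.1  0.  ] rows>= 0.43247098797391087 q6 5.5 open 0.0339 f [ 1.1  1.5 -0.3] t 14.35
```

View pics/p1scene.png

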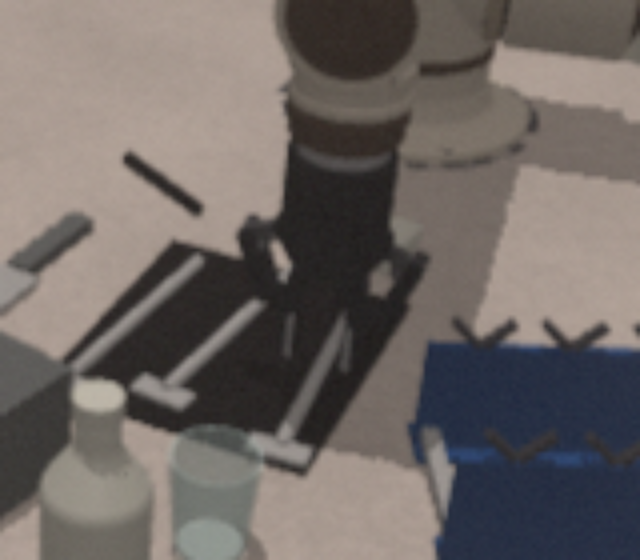

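The fingers straddle the left shaft (picture (320,340)). I'll descend and close.

arm_command(
  rows=[0, 0.8, 0, 0, 0, 0, -0.2, 0, 1.4, 0, 0, 0, 0, -0.2, 0, 1.7, 0, 0, 0, 0, -0.2, 0, 1.7, 0, 0, 0, 0, -0.2, 0, 1.7, 0, 0, 0, 0, -0.5, 0, 1.7, 0, 0, 0, 0, -1, 0, 1.7, 0, 0, 0, 0, -1, 0, 1.7, 0, 0, 0, 0, -1, 0, 1.7, 0, 0, 0, 0, -1, 0, 1.7, 0, 0, 0, 0, -1],
  force=80,
)

```text
time: 15.28
ee_pos: [0.4699, 0.1593, 0.0785]
tcp_rot: [-90.0, 0.0, 103.3]
wrist_force: [-1.7, -1.0, 5.3]
opening: 0.0081
```

```bash
python3 go.py 0.4698 0.159 0.20 103.15
```

```text
shift cm [-2.000e-02 -1.215e+01  1.000e-02] rot [ 0.03  0.19 -0.  ] rows>= 2.9139296110864943 q6 5.5 open 0.0081 f [-1.7 -1.   5.3] t 15.2833
```

arm_command(
  rows=[0, 0, 0, 0, 0, 0, -0.3, 0, 0, 0, 0, 0, 0, -0.3, 0, 0, 0, 0, 0, 0, -0.3, 0, 0.2, 0, 0, 0, 0, -0.3, 0, 0.4, 0, 0, 0, 0, -0.3, 0, 0.4, 0, 0, 0, 0, -0.3, 0, 0.4, 0, 0, 0, 0, -0.3],
)

```text
time: 15.87
ee_pos: [0.47, 0.1593, 0.0761]
tcp_rot: [-90.1, -0.0, 103.3]
wrist_force: [-8.5, -3.3, 21.4]
opening: 0.0298
```

```bash
python3 go.py 0.4698 0.159 0.20 103.15;python3 - <<'E'
from h import *
for n,r in(('scene',(170,250,340,440)),('top',(180,320,220,380))):
    c=cam(n);cv2.imwrite('pics/p2%s.png'%n,cv2.resize(c['pixels'][r[0]:r[1],r[2]:r[3]],None,fx=6,fy=6))
E
```

```text
shift cm [-2.000e-02 -1.239e+01  1.000e-02] rot [0.07 0.19 0.01] rows>= 2.9714275211870325 q6 5.5 open 0.0298 f [-8.5 -3.3 21.4] t 15.8667
```

View pics/p2scene.png

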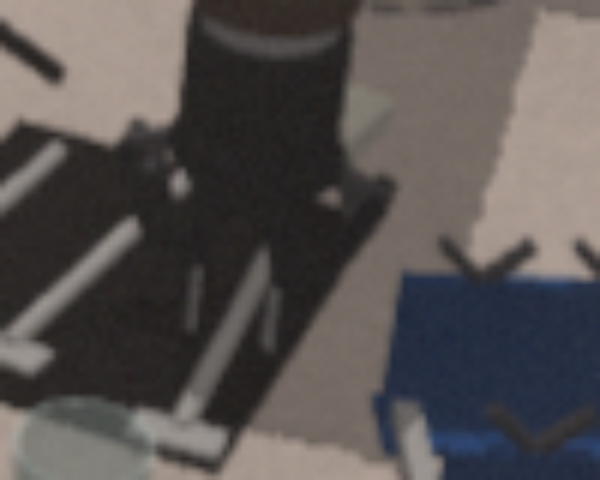

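arm_command(
  rows=[0, -0.25, 0, 0, 0, 0, -0.3, 0, -0.25, 0, 0, 0, 0, -0.3, 0, -0.25, 0, 0, 0, 0, -0.6, 0, -0.25, 0, 0, 0, 0, -1, 0, -0.25, 0, 0, 0, 0, -1, 0, -0.25, 0, 0, 0, 0, -1, 0, -0.25, 0, 0, 0, 0, -1, 0, -0.25, 0, 0, 0, 0, -1],
  force=40,
)

```text
time: 16.63
ee_pos: [0.4702, 0.1594, 0.0771]
tcp_rot: [-90.1, -0.0, 103.3]
wrist_force: [-1.4, -1.4, 7.3]
opening: 0.0101
```

arm_command(
  rows=[0, -0.5, 0, 0, 0, 0, -1, 0, -1, 0, 0, 0, 0, -1, 0, -2, 0, 0, 0, 0, -1, 0, -3, 0, 0, 0, 0, -1, 0, -3, 0, 0, 0, 0, -1],
)

```text
time: 17.05
ee_pos: [0.4707, 0.1596, 0.1091]
tcp_rot: [-90.2, -0.0, 103.3]
wrist_force: [0.2, 0.3, -1.5]
opening: 0.0101
```

```bash
python3 go.py 0.4698 0.159 0.20 103.15;python3 - <<'E'
from h import *
for n,r in(('scene',(130,250,320,440)),('top',(180,320,220,380))):
    c=cam(n);cv2.imwrite('pics/p3%s.png'%n,cv2.resize(c['pixels'][r[0]:r[1],r[2]:r[3]],None,fx=5,fy=5))
E
```

```text
shift cm [-0.03 -9.09  0.08] rot [0.17 0.19 0.02] rows>= 2.1792663860885675 q6 5.5 open 0.0101 f [ 0.2  0.3 -1.5] t 17.05
```

View pics/p3scene.png

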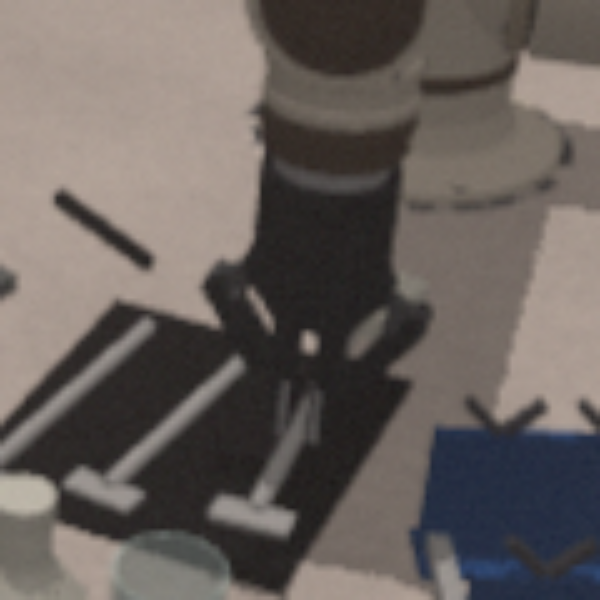

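```bash
python3 go.py 0.4591 0.4153 0.22 124.25
```

```text
shift cm [ 25.16 -11.26  -4.84] rot [ 8.000e-02 -2.091e+01 -1.000e-02] rows>= 6.711696813549502 q6 7.9 open 0.0097 f [ 1.  -0.6 -1.8] t 17.15
```

arm_command(
  rows=[0, -3, 0, 0, 0, 0, -1, 0, -6, 0, 0, 0, 0, -1, 0, -9, 0, 0, -3, 0, -1, 2, -11.3, -0.5, 0, -6, 0, -1, 5.5, -11.3, -1, 0, -10, 0, -1, 9, -11.3, -1.7, 0, -14, 0, -1, 12.5, -11.3, -2.4, 0, -18, 0, -1, 16, -11.3, -3.1, 0, -21, 0, -1, 19.5, -11.3, -3.8, 0, -21, 0, -1, 23, -11.3, -4.5, 0, -21, 0, -1, 25.1, -11.3, -4.8, 0, -21, 0, -1, 25.1, -11.3, -4.8, 0, -21, 0, -1],
  force=50,
)

```text
time: 18.15
ee_pos: [0.4576, 0.4183, 0.218]
tcp_rot: [-89.9, -0.0, 124.5]
wrist_force: [1.2, 0.4, -1.9]
opening: 0.0095
```

arm_command(
  rows=[0, 0, 0, 0, 0, 0, -1, 0, 0, 0, 0, 0, 0, -1, 0, 0, 0, 0, 0, 0, -1],
)

```text
time: 18.4
ee_pos: [0.4588, 0.4136, 0.2195]
tcp_rot: [-90.0, 0.0, 124.3]
wrist_force: [-0.2, -0.6, -1.7]
opening: 0.0095
```

```bash
python3 go.py 0.4591 0.4153 0.1665 124.25;python3 - <<'E'
from h import *
for n,r in(('scene',(130,290,370,530)),('top',(150,310,80,240))):
    c=cam(n);cv2.imwrite('pics/p4%s.png'%n,cv2.resize(c['pixels'][r[0]:r[1],r[2]:r[3]],None,fx=3.7,fy=3.7))
P=cloud(c);Z=np.nan_to_num(P[...,2]);im=c['pixels']
E
```

```text
shift cm [ 0.12  5.3  -0.12] rot [-0.02  0.04 -0.01] rows>= 1.2721587660251379 q6 7.9 open 0.0095 f [-0.2 -0.6 -1.7] t 18.4
```

View pics/p4scene.png

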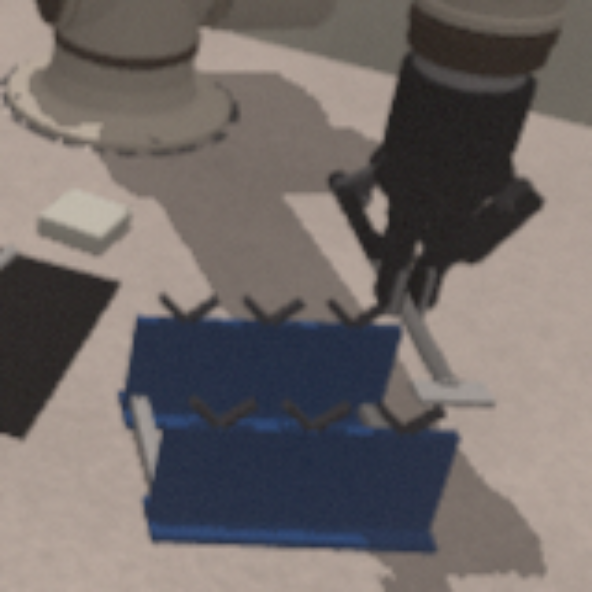

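View pics/p4top.png

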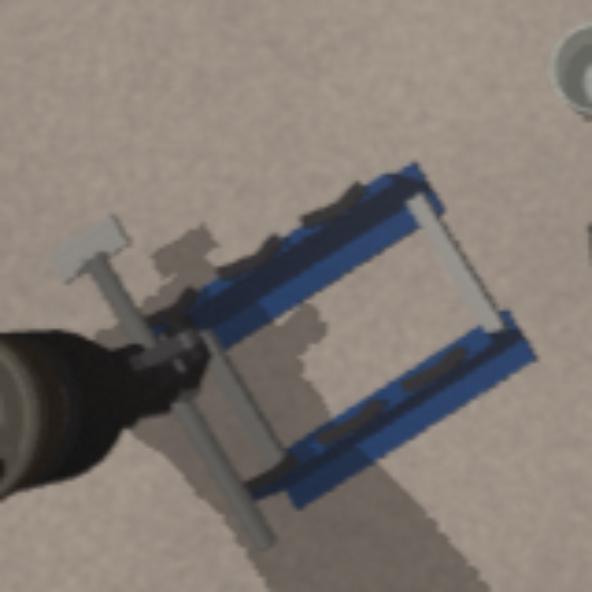

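```bash
cat > held.py <<'E'
from h import *
import sys
zlo,zhi=float(sys.argv[1]),float(sys.argv[2])
C=np.array([0.4863,0.3612]);ya=np.radians(34.25);cy,sy=np.cos(ya),np.sin(ya)
c=cam('top');P=cloud(c);Z=np.nan_to_num(P[...,2]);g=c['pixels'].astype(int)
d=P[...,:2]-C;x=d@[cy,sy];y=d@[-sy,cy]
m=(np.abs(x)<0.2)&(np.abs(y)<0.13)&(Z>zlo)&(Z<zhi)&(g.mean(2)>70)&(np.abs(g[...,0]-g[...,2])<25)
for k in np.arange(-.15,.15,.015):
    q=m&(x>=k)&(x<k+.015)
    for yn in(-.06,0,.06):
        w=q&(np.abs(y-yn)<.03)
        if w.sum()>3: print('x %.3f n %d y %.4f (w %.3f) z %.4f'%(k+.0075,w.sum(),np.median(y[w]),np.ptp(y[w]),np.percentile(Z[w],80)),'notch',yn)
E
python3 held.py 0.125 0.175
```

```text
x -0.098 n 33 y 0.0563 (w 0.010) z 0.1583 notch 0.06
x -0.083 n 43 y 0.0571 (w 0.011) z 0.1584 notch 0.06
x -0.068 n 42 y 0.0571 (w 0.012) z 0.1586 notch 0.06
x -0.053 n 42 y 0.0577 (w 0.011) z 0.1589 notch 0.06
x -0.038 n 45 y 0.0572 (w 0.011) z 0.1587 notch 0.06
x -0.023 n 42 y 0.0567 (w 0.011) z 0.1585 notch 0.06
x -0.008 n 37 y 0.0573 (w 0.022) z 0.1590 notch 0.06
x 0.037 n 23 y 0.0558 (w 0.010) z 0.1585 notch 0.06
x 0.052 n 41 y 0.0570 (w 0.012) z 0.1586 notch 0.06
x 0.067 n 42 y 0.0569 (w 0.012) z 0.1578 notch 0.06
x 0.082 n 40 y 0.0567 (w 0.011) z 0.1583 notch 0.06
x 0.097 n 128 y 0.0571 (w 0.044) z 0.1556 notch 0.06
x 0.112 n 83 y 0.0592 (w 0.044) z 0.1548 notch 0.06
```

arm_command(
  rows=[0.2, 1.5, -0.1, 0, 0, 0, -1, 0.2, 3, -0.1, 0, 0, 0, -1, 0.2, 4.2, -0.1, 0, 0, 0, -1, 0.2, 5, -0.1, 0, 0, 0, -1, 0.2, 5.3, -0.1, 0, 0, 0, -1, 0.2, 5.3, -0.1, 0, 0, 0, -1, 0.2, 5.3, -0.1, 0, 0, 0, -1],
)

```text
time: 19.13
ee_pos: [0.4586, 0.4157, 0.167]
tcp_rot: [-90.0, 0.1, 124.3]
wrist_force: [-0.6, -5.4, 1.3]
opening: 0.0095
```

```bash
python3 held.py 0.08 0.125; python3 go.py 0.4591 0.4153 0.1665 124.25
```

```text
x -0.098 n 25 y 0.0581 (w 0.012) z 0.1058 notch 0.06
x -0.083 n 36 y 0.0587 (w 0.012) z 0.1056 notch 0.06
x -0.068 n 34 y 0.0587 (w 0.012) z 0.1058 notch 0.06
x -0.053 n 42 y 0.0594 (w 0.047) z 0.1056 notch 0.06
x -0.038 n 37 y 0.0588 (w 0.012) z 0.1055 notch 0.06
x -0.023 n 37 y 0.0590 (w 0.011) z 0.1057 notch 0.06
x -0.008 n 34 y 0.0590 (w 0.023) z 0.1055 notch 0.06
x 0.037 n 18 y 0.0579 (w 0.010) z 0.1049 notch 0.06
x 0.052 n 32 y 0.0585 (w 0.009) z 0.1058 notch 0.06
x 0.067 n 20 y -0.0596 (w 0.057) z 0.1052 notch -0.06
x 0.067 n 17 y -0.0036 (w 0.043) z 0.1061 notch 0
x 0.067 n 42 y 0.0585 (w 0.048) z 0.1060 notch 0.06
x 0.082 n 37 y 0.0585 (w 0.010) z 0.1063 notch 0.06
x 0.097 n 112 y 0.0598 (w 0.043) z 0.1036 notch 0.06
x 0.112 n 76 y 0.0600 (w 0.043) z 0.1027 notch 0.06
shift cm [-0.07  0.05 -0.02] rot [-0.02  0.03 -0.09] rows>= 0.020910879427089427 q6 7.9 open 0.0095 f [ 0.5 -5.4  0.7] t 19.1833
```

arm_command(
  rows=[0, 0.1, 0, 0, 0, 0, -1, 0, 0.1, 0, 0, 0, 0, -0.6, 0, 0.1, 0, 0, 0, 0, -0.4, 0, 0.1, 0, 0, 0, 0, -0.3, 0, 0.1, 0, 0, 0, 0, -0.3, 0, 0.1, 0, 0, 0, 0, -0.3, 0, -1, 0, 0, 0, 0, -0.3, 0, -3, 0, 0, 0, 0, -0.3, 0, -6, 0, 0, 0, 0, -0.3, 0, -9, 0, 0, 0, 0, -0.3, 0, -9, 0, 0, 0, 0, -0.3],
)

```text
time: 20.1
ee_pos: [0.4591, 0.4175, 0.2641]
tcp_rot: [-90.5, -0.1, 124.3]
wrist_force: [0.9, 0.8, 1.3]
opening: 0.0297
```

```bash
python3 held.py 0.08 0.125 | grep 0.06$; python3 meas2.py 2>/dev/null| grep obj
```

```text
x -0.098 n 25 y 0.0579 (w 0.010) z 0.1037 notch 0.06
x -0.083 n 37 y 0.0568 (w 0.012) z 0.1041 notch 0.06
x -0.068 n 34 y 0.0565 (w 0.013) z 0.1041 notch 0.06
x -0.053 n 38 y 0.0580 (w 0.040) z 0.1044 notch 0.06
x -0.038 n 39 y 0.0570 (w 0.012) z 0.1043 notch 0.06
x -0.023 n 40 y 0.0568 (w 0.012) z 0.1046 notch 0.06
x -0.008 n 36 y 0.0570 (w 0.011) z 0.1047 notch 0.06
x 0.007 n 39 y 0.0575 (w 0.012) z 0.1040 notch 0.06
x 0.022 n 36 y 0.0575 (w 0.011) z 0.1050 notch 0.06
x 0.037 n 37 y 0.0574 (w 0.011) z 0.1040 notch 0.06
x 0.052 n 31 y 0.0569 (w 0.010) z 0.1039 notch 0.06
x 0.067 n 20 y -0.0606 (w 0.058) z 0.1058 notch -0.06
x 0.067 n 43 y 0.0571 (w 0.033) z 0.1044 notch 0.06
x 0.082 n 37 y 0.0571 (w 0.013) z 0.1045 notch 0.06
x 0.097 n 114 y 0.0581 (w 0.041) z 0.1050 notch 0.06
x 0.112 n 86 y 0.0591 (w 0.041) z 0.1047 notch 0.06
obj [304 199  18  85 486] m [0.4953 0.0103] yaw 3.628381 ends [0.3902 0.0037] [0.601 0.017] 0.01380669589106076
obj [278 211  18  87 504] m [0.4591 0.0773] yaw 2.0144074 ends [0.3547 0.0736] [0.5685 0.0811] 0.013863067195327206
obj [350 213  20  72 909] m [ 0.4773 -0.1076] yaw 2.6806366 ends [ 0.391  -0.1116] [ 0.5687 -0.1033] 0.010196905112596966
```

```bash
python3 go.py 0.4626 0.0776 0.12 92.04
```

```text
shift cm [-28.27  13.8   18.88] rot [ 0.18 32.31  0.08] rows>= 8.798239004870858 q6 7.5 open 0.03 f [-0.4  0.9 -0.8] t 20.2
```

arm_command(
  rows=[-3.5, 0, 2, 0, 5, 0, -0.3, -7, 0, 4, 0, 10, 0, -0.3, -10.5, 0, 6, 0, 16, 0, -0.3, -14, 0, 8.5, 0, 22, 0, -0.3, -17.5, 0, 11, 0, 28, 0, -0.3, -21, 2, 13.5, 0, 32.3, 0, -0.3, -24.5, 5, 16.5, 0, 32.3, 0, -0.3, -27, 9, 18.5, 0, 32.3, 0, -0.3, -28.3, 12, 18.9, 0, 32.3, 0, -0.3, -28.3, 13.8, 18.9, 0, 32.3, 0, -0.3, -28.3, 13.8, 18.9, 0, 32.3, 0, -0.3, -28.3, 13.8, 18.9, 0, 32.3, 0, -0.3],
)

```text
time: 21.2
ee_pos: [0.4605, 0.076, 0.1172]
tcp_rot: [-89.8, 0.0, 92.0]
wrist_force: [-0.2, 0.6, 0.5]
opening: 0.03
```

arm_command(
  rows=[0, 0, 0, 0, 0, 0, -0.3, 0, 0, 0, 0, 0, 0, -0.3],
)

```text
time: 21.37
ee_pos: [0.4629, 0.0775, 0.1208]
tcp_rot: [-90.2, -0.0, 92.1]
wrist_force: [0.5, 0.1, 0.4]
opening: 0.0299
```

```bash
python3 go.py 0.4626 0.0776 0.0770 92.04
```

```text
shift cm [0.01 4.38 0.04] rot [0.16 0.06 0.03] rows>= 1.0505300524892727 q6 7.5 open 0.0299 f [0.5 0.1 0.4] t 21.3667
```

arm_command(
  rows=[0, 1.5, 0, 0, 0, 0, -0.3, 0, 3, 0, 0, 0, 0, -0.3, 0, 3.8, 0, 0, 0, 0, -0.3, 0, 4.1, 0, 0, 0, 0, -0.3, 0, 4.1, 0, 0, 0, 0, -0.3, 0, 4.1, 0, 0, 0, 0, -0.3],
)

```text
time: 21.87
ee_pos: [0.4623, 0.0768, 0.0786]
tcp_rot: [-90.1, -0.0, 92.1]
wrist_force: [0.5, -0.2, 0.5]
opening: 0.0301
```

```bash
python3 go.py 0.4626 0.0776 0.0770 92.04;python3 - <<'E'
from h import *
for n,r in(('scene',(130,250,290,410)),):
    c=cam(n);cv2.imwrite('pics/p5%s.png'%n,cv2.resize(c['pixels'][r[0]:r[1],r[2]:r[3]],None,fx=5,fy=5))
E
```

```text
shift cm [ 0.07  0.16 -0.03] rot [0.06 0.03 0.01] rows>= 0.042830499274252344 q6 7.5 open 0.0301 f [ 0.5 -0.2  0.5] t 21.8667
```

View pics/p5scene.png

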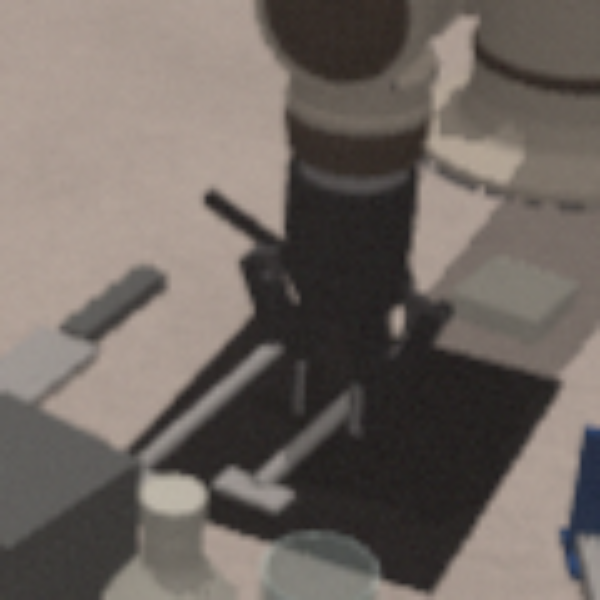

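arm_command(
  rows=[0, 0.15, 0, 0, 0, 0, -0.3, 0, 0.15, 0, 0, 0, 0, -0.3, 0, 0.15, 0, 0, 0, 0, -0.6, 0, 0.15, 0, 0, 0, 0, -1, 0, 0.15, 0, 0, 0, 0, -1, 0, 0.15, 0, 0, 0, 0, -1, 0, 0.15, 0, 0, 0, 0, -1, 0, 0.15, 0, 0, 0, 0, -1],
  force=40,
)

```text
time: 22.58
ee_pos: [0.4625, 0.0766, 0.0771]
tcp_rot: [-90.1, -0.0, 92.0]
wrist_force: [-0.1, 0.6, 6.5]
opening: 0.01
```

arm_command(
  rows=[0, -1, 0, 0, 0, 0, -1, 0, -2, 0, 0, 0, 0, -1, 0, -5, 0, 0, 0, 0, -1, 0, -8, 0, 0, 0, 0, -1, 0, -11, 0, 0, 0, 0, -1, 0, -14.3, 0, 0, 0, 0, -1, 0, -14.3, 0, 0, 0, 0, -1],
  force=50,
)

```text
time: 23.17
ee_pos: [0.4634, 0.0767, 0.2264]
tcp_rot: [-90.5, -0.1, 92.0]
wrist_force: [0.9, 0.2, -1.6]
opening: 0.0098
```

```bash
python3 go.py 0.4943 0.3636 0.22 124.25
```

```text
shift cm [28.56  0.7  -4.1 ] rot [  0.51 -32.21  -0.08] rows>= 6.921499101103486 q6 2.1 open 0.0098 f [ 0.9  0.2 -1.6] t 23.1667
```

arm_command(
  rows=[3, 0, -0.4, 0, -4, 0, -1, 6, 0, -0.8, 0, -8, 0, -1, 9, 0, -1.3, 0, -12, 0, -1, 12, 0, -1.8, 0, -16, 0, -1, 15, 0, -2.2, 0, -20, 0, -1, 18, 0, -2.6, 0, -24, 0, -1, 21, 0, -3.1, 0, -28, 0, -1, 24, 0, -3.5, 0, -32, 0, -1, 27, 0, -3.9, 0, -32.2, 0, -1, 28.5, 0, -4.1, 0, -32.2, 0, -1, 28.5, 0, -4.1, 0, -32.2, 0, -1, 28.5, 0, -4.1, 0, -32.2, 0, -1],
)

```text
time: 24.17
ee_pos: [0.4924, 0.3632, 0.2188]
tcp_rot: [-89.9, 0.0, 124.3]
wrist_force: [-0.5, 0.3, -2.0]
opening: 0.01
```

arm_command(
  rows=[0, 0, 0, 0, 0, 0, -1, 0, 0, 0, 0, 0, 0, -1, 0, 0, 0, 0, 0, 0, -1],
)

```text
time: 24.42
ee_pos: [0.4928, 0.3619, 0.2195]
tcp_rot: [-90.0, 0.0, 124.2]
wrist_force: [-1.1, 0.9, -2.3]
opening: 0.0093
```

```bash
python3 go.py 0.4943 0.3636 0.166 124.25; python3 held.py 0.125 0.175
```

```text
shift cm [ 0.06  5.35 -0.22] rot [ 0.01 -0.07 -0.  ] rows>= 1.2834829532419472 q6 2.1 open 0.0093 f [-1.1  0.9 -2.3] t 24.4167
x -0.098 n 35 y -0.0041 (w 0.011) z 0.1583 notch 0
x -0.083 n 39 y -0.0051 (w 0.010) z 0.1584 notch 0
x -0.068 n 37 y -0.0050 (w 0.009) z 0.1583 notch 0
x -0.053 n 41 y -0.0047 (w 0.011) z 0.1579 notch 0
x -0.038 n 42 y -0.0046 (w 0.012) z 0.1586 notch 0
x -0.023 n 39 y -0.0046 (w 0.011) z 0.1581 notch 0
x -0.008 n 30 y -0.0045 (w 0.015) z 0.1584 notch 0
x 0.037 n 12 y -0.0066 (w 0.008) z 0.1580 notch 0
x 0.052 n 40 y -0.0044 (w 0.011) z 0.1576 notch 0
x 0.067 n 39 y -0.0050 (w 0.012) z 0.1582 notch 0
x 0.082 n 41 y -0.0043 (w 0.012) z 0.1583 notch 0
x 0.097 n 135 y -0.0039 (w 0.044) z 0.1557 notch 0
x 0.112 n 69 y -0.0023 (w 0.045) z 0.1548 notch 0
```

arm_command(
  rows=[0.15, 1.5, -0.2, 0, 0, 0, -1, 0.15, 3, -0.2, 0, 0, 0, -1, 0.15, 4.2, -0.2, 0, 0, 0, -1, 0.15, 5, -0.2, 0, 0, 0, -1, 0.15, 5.4, -0.2, 0, 0, 0, -1, 0.15, 5.4, -0.2, 0, 0, 0, -1, 0.15, 5.4, -0.2, 0, 0, 0, -0.6, 0.15, 5.4, -0.2, 0, 0, 0, -0.4, 0.15, 5.4, -0.2, 0, 0, 0, -0.3, 0.15, 5.4, -0.2, 0, 0, 0, -0.3, 0.15, 5.4, -0.2, 0, 0, 0, -0.3],
)

```text
time: 25.38
ee_pos: [0.4936, 0.3652, 0.1652]
tcp_rot: [-90.0, -0.0, 124.2]
wrist_force: [0.0, -1.3, -0.3]
opening: 0.0296
```

arm_command(
  rows=[0, -1, 0, 0, 0, 0, -0.3, 0, -3, 0, 0, 0, 0, -0.3, 0, -6, 0, 0, 0, 0, -0.3, 0, -9, 0, 0, 0, 0, -0.3, 0, -9, 0, 0, 0, 0, -0.3],
)

```text
time: 25.8
ee_pos: [0.4945, 0.3658, 0.2625]
tcp_rot: [-90.5, -0.0, 124.2]
wrist_force: [0.4, -0.3, 1.3]
opening: 0.03
```

```bash
python3 held.py 0.08 0.125 ; python3 meas2.py 2>/dev/null| grep obj
```

```text
x -0.098 n 25 y -0.0032 (w 0.010) z 0.1045 notch 0
x -0.098 n 25 y 0.0583 (w 0.011) z 0.1043 notch 0.06
x -0.083 n 34 y -0.0024 (w 0.011) z 0.1048 notch 0
x -0.083 n 37 y 0.0570 (w 0.012) z 0.1047 notch 0.06
x -0.068 n 33 y -0.0030 (w 0.011) z 0.1048 notch 0
x -0.068 n 35 y 0.0575 (w 0.011) z 0.1040 notch 0.06
x -0.053 n 34 y -0.0023 (w 0.010) z 0.1046 notch 0
x -0.053 n 40 y 0.0576 (w 0.045) z 0.1042 notch 0.06
x -0.038 n 36 y -0.0024 (w 0.011) z 0.1045 notch 0
x -0.038 n 40 y 0.0571 (w 0.014) z 0.1042 notch 0.06
x -0.023 n 36 y -0.0023 (w 0.011) z 0.1038 notch 0
x -0.023 n 36 y 0.0573 (w 0.012) z 0.1048 notch 0.06
x -0.008 n 35 y -0.0022 (w 0.012) z 0.1036 notch 0
x -0.008 n 37 y 0.0575 (w 0.012) z 0.1046 notch 0.06
x 0.007 n 37 y -0.0028 (w 0.011) z 0.1035 notch 0
x 0.007 n 39 y 0.0579 (w 0.012) z 0.1041 notch 0.06
x 0.022 n 28 y -0.0035 (w 0.010) z 0.1038 notch 0
x 0.022 n 7 y 0.0558 (w 0.009) z 0.1042 notch 0.06
x 0.037 n 9 y -0.0057 (w 0.002) z 0.1008 notch 0
x 0.052 n 7 y -0.0061 (w 0.001) z 0.1012 notch 0
x 0.067 n 20 y -0.0603 (w 0.058) z 0.1052 notch -0.06
x 0.067 n 24 y -0.0047 (w 0.043) z 0.1050 notch 0
x 0.082 n 33 y -0.0020 (w 0.011) z 0.1038 notch 0
x 0.082 n 4 y 0.0542 (w 0.002) z 0.1036 notch 0.06
x 0.097 n 112 y -0.0015 (w 0.044) z 0.1020 notch 0
x 0.097 n 73 y 0.0537 (w 0.031) z 0.1029 notch 0.06
x 0.112 n 78 y -0.0014 (w 0.044) z 0.1010 notch 0
x 0.112 n 80 y 0.0573 (w 0.041) z 0.1047 notch 0.06
obj [304 199  18  86 481] m [0.495  0.0104] yaw 3.5466392 ends [0.3888 0.0038] [0.6009 0.0169] 0.01375262180643766
obj [351 213  19  72 894] m [ 0.4777 -0.1083] yaw 2.9155138 ends [ 0.391  -0.1127] [ 0.5688 -0.1037] 0.010430638459459352
```

```bash
python3 go.py 0.4952 0.0104 0.12 93.6
```

```text
shift cm [-29.42  13.65  19.92] rot [ 0.18 30.64  0.06] rows>= 9.128833443795703 q6 -2.4 open 0.0298 f [ 0.1 -0.3 -0.8] t 25.9
```

arm_command(
  rows=[-3, 0, 2, 0, 5, 0, -0.3, -6, 0, 4, 0, 10, 0, -0.3, -9.5, 0, 6, 0, 15, 0, -0.3, -13, 0, 8.5, 0, 20, 0, -0.3, -16.5, 0, 11, 0, 25, 0, -0.3, -20, 2, 13.5, 0, 30.6, 0, -0.3, -23.5, 5, 16.5, 0, 30.6, 0, -0.3, -27, 8, 18.5, 0, 30.6, 0, -0.3, -29.4, 11, 19.9, 0, 30.6, 0, -0.3, -29.4, 13.6, 19.9, 0, 30.6, 0, -0.3, -29.4, 13.6, 19.9, 0, 30.6, 0, -0.3, -29.4, 13.6, 19.9, 0, 30.6, 0, -0.3],
)

```text
time: 26.9
ee_pos: [0.4924, 0.0091, 0.1159]
tcp_rot: [-89.6, -0.0, 93.5]
wrist_force: [0.1, 0.4, 0.1]
opening: 0.03
```

arm_command(
  rows=[0, 0, 0, 0, 0, 0, -0.3, 0, 0, 0, 0, 0, 0, -0.3, 0, 0, 0, 0, 0, 0, -0.3],
)

```text
time: 27.15
ee_pos: [0.4954, 0.0111, 0.121]
tcp_rot: [-90.2, 0.0, 93.7]
wrist_force: [0.4, -0.3, 1.1]
opening: 0.03
```

```bash
python3 go.py 0.4952 0.0104 0.077 93.6;python3 meas2.py 2>/dev/null| grep obj
```

```text
shift cm [-0.07  4.4   0.04] rot [ 0.16  0.13 -0.  ] rows>= 1.0558106254054154 q6 -2.4 open 0.03 f [ 0.4 -0.3  1.1] t 27.15
obj [304 199  18  16 179] m [0.5887 0.0169] yaw 81.54661 ends [ 0.5855 -0.0049] [0.5922 0.0401] 0.012576075053045477
obj [351 213  19  72 716] m [ 0.478 -0.111] yaw 2.2790537 ends [ 0.3911 -0.1145] [ 0.5687 -0.1074] 0.010359778393710384
```

arm_command(
  rows=[0, 1.5, 0, 0, 0, 0, -0.3, 0, 3, 0, 0, 0, 0, -0.3, 0, 3.8, 0, 0, 0, 0, -0.3, 0, 4.2, 0, 0, 0, 0, -0.3, 0, 4.2, 0, 0, 0, 0, -0.3, 0, 4.2, 0, 0, 0, 0, -0.3],
)

```text
time: 27.7
ee_pos: [0.4947, 0.0103, 0.0778]
tcp_rot: [-90.0, 0.0, 93.7]
wrist_force: [-0.5, 1.0, 0.4]
opening: 0.0303
```

```bash
python3 go.py 0.4952 0.0104 0.0770 93.6;python3 - <<'E'
from h import *
for n,r in(('scene',(130,250,270,390)),):
    c=cam(n);cv2.imwrite('pics/p6%s.png'%n,cv2.resize(c['pixels'][r[0]:r[1],r[2]:r[3]],None,fx=5,fy=5))
E
```

```text
shift cm [ 0.    0.08 -0.05] rot [ 0.03  0.06 -0.  ] rows>= 0.021988618209710733 q6 -2.4 open 0.0303 f [-0.5  1.   0.4] t 27.7
```

View pics/p6scene.png

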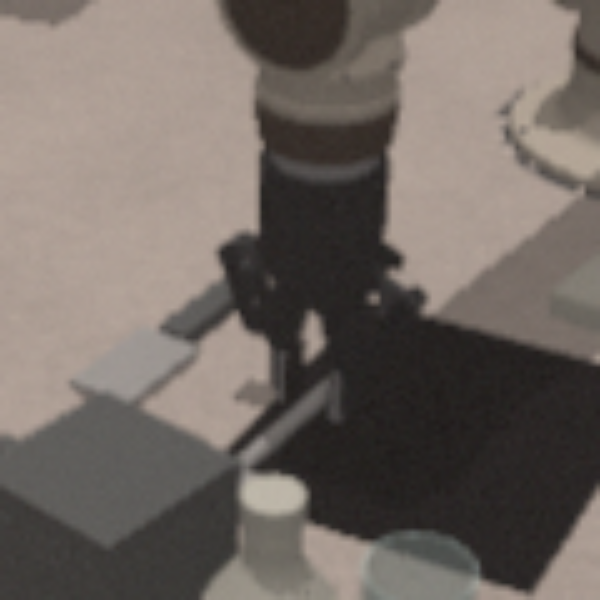

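arm_command(
  rows=[0, 0.08, 0, 0, 0, 0, -0.3, 0, 0.08, 0, 0, 0, 0, -0.6, 0, 0.08, 0, 0, 0, 0, -1, 0, 0.08, 0, 0, 0, 0, -1, 0, 0.08, 0, 0, 0, 0, -1, 0, 0.08, 0, 0, 0, 0, -1, 0, 0.08, 0, 0, 0, 0, -1],
  force=40,
)

```text
time: 28.33
ee_pos: [0.4948, 0.0101, 0.0771]
tcp_rot: [-90.1, -0.0, 93.6]
wrist_force: [-0.3, -0.2, 5.5]
opening: 0.0101
```

arm_command(
  rows=[0, -1, 0, 0, 0, 0, -1, 0, -2, 0, 0, 0, 0, -1, 0, -5, 0, 0, 0, 0, -1, 0, -8, 0, 0, 0, 0, -1, 0, -11, 0, 0, 0, 0, -1, 0, -14.3, 0, 0, 0, 0, -1, 0, -14.3, 0, 0, 0, 0, -1, 0, -14.3, 0, 0, 0, 0, -1],
  force=50,
)

```text
time: 29.0
ee_pos: [0.4952, 0.0101, 0.2218]
tcp_rot: [-90.2, 0.0, 93.6]
wrist_force: [-0.3, -0.1, -3.5]
opening: 0.0097
```

```bash
python3 go.py 0.5281 0.3140 0.22 124.25
```

```text
shift cm [30.12  0.19 -5.22] rot [  0.21 -30.61  -0.07] rows>= 7.330710521127922 q6 -3.5 open 0.0097 f [-0.3 -0.1 -3.5] t 29.0
```

arm_command(
  rows=[3, 0, -0.4, 0, -4, 0, -1, 6, 0, -0.9, 0, -8, 0, -1, 9, 0, -1.4, 0, -12, 0, -1, 12, 0, -1.9, 0, -16, 0, -1, 15, 0, -2.5, 0, -20, 0, -1, 18, 0, -3.1, 0, -24, 0, -1, 21, 0, -3.7, 0, -28, 0, -1, 24, 0, -4.3, 0, -30.6, 0, -1, 27, 0, -4.8, 0, -30.6, 0, -1, 30, 0, -5.2, 0, -30.6, 0, -1, 30.1, 0, -5.2, 0, -30.6, 0, -1, 30.1, 0, -5.2, 0, -30.6, 0, -1],
)

```text
time: 30.0
ee_pos: [0.5265, 0.315, 0.2172]
tcp_rot: [-89.8, -0.0, 124.4]
wrist_force: [0.3, 0.2, -2.5]
opening: 0.0098
```

arm_command(
  rows=[0, 0, 0, 0, 0, 0, -1, 0, 0, 0, 0, 0, 0, -1, 0, 0, 0, 0, 0, 0, -1],
)

```text
time: 30.25
ee_pos: [0.5272, 0.3128, 0.2192]
tcp_rot: [-90.0, 0.0, 124.2]
wrist_force: [-0.6, -0.8, -2.5]
opening: 0.0097
```

```bash
python3 go.py 0.5281 0.3140 0.1665 124.25; python3 held.py 0.125 0.175
```

```text
shift cm [ 0.06  5.27 -0.14] rot [-0.02 -0.08 -0.01] rows>= 1.2641669798018962 q6 -3.5 open 0.0097 f [-0.6 -0.8 -2.5] t 30.25
x -0.098 n 26 y -0.0641 (w 0.010) z 0.1580 notch -0.06
x -0.083 n 38 y -0.0641 (w 0.010) z 0.1583 notch -0.06
x -0.068 n 37 y -0.0644 (w 0.011) z 0.1580 notch -0.06
x -0.053 n 40 y -0.0641 (w 0.011) z 0.1584 notch -0.06
x -0.038 n 41 y -0.0639 (w 0.012) z 0.1579 notch -0.06
x -0.023 n 37 y -0.0643 (w 0.012) z 0.1581 notch -0.06
x -0.008 n 35 y -0.0634 (w 0.020) z 0.1582 notch -0.06
x 0.052 n 25 y -0.0659 (w 0.011) z 0.1570 notch -0.06
x 0.067 n 40 y -0.0646 (w 0.011) z 0.1571 notch -0.06
x 0.082 n 39 y -0.0645 (w 0.011) z 0.1579 notch -0.06
x 0.097 n 118 y -0.0642 (w 0.044) z 0.1556 notch -0.06
x 0.112 n 91 y -0.0628 (w 0.043) z 0.1542 notch -0.06
```

arm_command(
  rows=[0.15, 1.5, -0.1, 0, 0, 0, -1, 0.15, 3, -0.1, 0, 0, 0, -1, 0.15, 4.2, -0.1, 0, 0, 0, -1, 0.15, 5, -0.1, 0, 0, 0, -1, 0.15, 5.4, -0.1, 0, 0, 0, -1, 0.15, 5.4, -0.1, 0, 0, 0, -1, 0.15, 5.4, -0.1, 0, 0, 0, -0.6, 0.15, 5.4, -0.1, 0, 0, 0, -0.4, 0.15, 5.4, -0.1, 0, 0, 0, -0.3, 0.15, 5.4, -0.1, 0, 0, 0, -0.3, 0.15, 5.4, -0.1, 0, 0, 0, -0.3],
)

```text
time: 31.22
ee_pos: [0.5273, 0.3157, 0.1655]
tcp_rot: [-90.0, 0.0, 124.2]
wrist_force: [0.3, 0.6, -0.2]
opening: 0.0296
```

arm_command(
  rows=[0, -1, 0, 0, 0, 0, -0.3, 0, -3, 0, 0, 0, 0, -0.3, 0, -6, 0, 0, 0, 0, -0.3, 0, -9, 0, 0, 0, 0, -0.3, 0, -9, 0, 0, 0, 0, -0.3, 0, -9, 0, 0, 0, 0, -0.3],
)

```text
time: 31.72
ee_pos: [0.5278, 0.316, 0.2582]
tcp_rot: [-90.2, 0.0, 124.2]
wrist_force: [0.4, -0.9, 0.0]
opening: 0.03
```

```bash
python3 held.py 0.08 0.125 | grep -- -0.06$; python3 meas2.py 2>/dev/null| grep obj;python3 - <<'E'
from h import *
c=cam('top');r=(150,310,90,400);cv2.imwrite('pics/p7.png',cv2.resize(c['pixels'][r[0]:r[1],r[2]:r[3]],None,fx=2.5,fy=2.5))
E
```

```text
x -0.098 n 20 y -0.0620 (w 0.010) z 0.1044 notch -0.06
x -0.083 n 34 y -0.0625 (w 0.011) z 0.1038 notch -0.06
x -0.068 n 34 y -0.0624 (w 0.009) z 0.1046 notch -0.06
x -0.053 n 35 y -0.0626 (w 0.010) z 0.1042 notch -0.06
x -0.038 n 34 y -0.0613 (w 0.011) z 0.1040 notch -0.06
x -0.023 n 36 y -0.0624 (w 0.013) z 0.1045 notch -0.06
x -0.008 n 33 y -0.0617 (w 0.011) z 0.1042 notch -0.06
x 0.007 n 35 y -0.0619 (w 0.011) z 0.1045 notch -0.06
x 0.022 n 12 y -0.0642 (w 0.008) z 0.1048 notch -0.06
x 0.067 n 24 y -0.0621 (w 0.028) z 0.1046 notch -0.06
x 0.082 n 34 y -0.0622 (w 0.011) z 0.1043 notch -0.06
x 0.097 n 99 y -0.0623 (w 0.045) z 0.1022 notch -0.06
x 0.112 n 88 y -0.0603 (w 0.044) z 0.1013 notch -0.06
obj [351 213  19  72 901] m [ 0.4773 -0.108 ] yaw 4.3668923 ends [ 0.3906 -0.1146] [ 0.5691 -0.1009] 0.010292165652198815
```

View pics/p7.png

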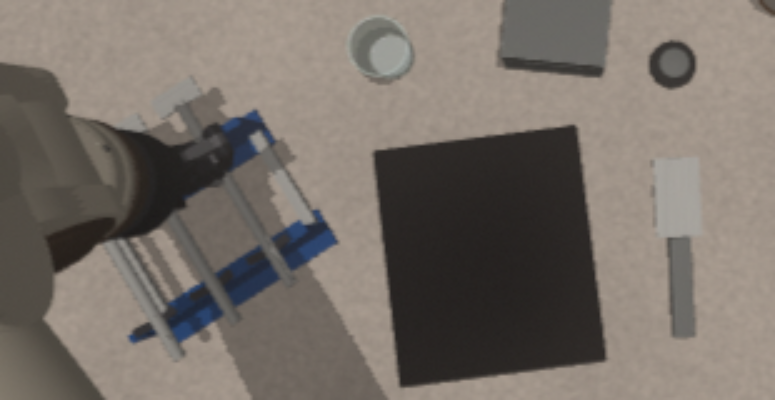

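All three paddles are seated. The gauge is still where it was at first, so now I measure the gauge and slot precisely.

```bash
cat > gs.py <<'E'
from h import *
from meas import region
from scipy.optimize import least_squares
np.set_printoptions(precision=4,suppress=True)
c=cam('top');P=cloud(c);Z=np.nan_to_num(P[...,2]);g=c['pixels'].astype(int).mean(2)
m=region(P,280,345,120,190,(Z>0.078)&(Z<0.095))
T=P[m][:,:2]
def box(T,x0,L,W):
    # area-based: fit box such that mask's moments match + edges robust
    def f(p):
        d=T-p[:2];x=d@[np.cos(p[2]),np.sin(p[2])];y=d@[-np.sin(p[2]),np.cos(p[2])]
        return np.r_[np.maximum(np.abs(x)-L/2,0),np.maximum(np.abs(y)-W/2,0)]*1000
    return least_squares(f,x0,loss='soft_l1',x_scale=[.01,.01,.05])
for s in(.097,.099,.100):
    r=box(T,[.7,.02,-.07],s,s);print('block',s,r.x[:2],np.degrees(r.x[2]),r.cost,len(T))
print(T.mean(0))
ya=r.x[2];print('mouth',r.x[:2]-.05*np.array([np.cos(ya),np.sin(ya)]))
m=region(P,335,400,190,310,(Z>0.004)&(Z<0.03)).astype(np.uint8)
m=cv2.morphologyEx(m,cv2.MORPH_CLOSE,np.ones((3,3)));n,L,st,ce=cv2.connectedComponentsWithStats(m)
i=1+np.argmax(st[1:,4]);X=P[L==i];G=g[L==i]
def fit(p,X=X[:,:2]):
    d=X-p[:2];x=d@[np.cos(p[2]),np.sin(p[2])];y=d@[-np.sin(p[2]),np.cos(p[2])]
    w=np.where(x>.05,.023,.011)
    return np.r_[np.maximum(np.abs(y)-w,0),np.maximum(x-.13,0),np.maximum(-.05-x,0)]*1000
best=None
r=least_squares(fit,[.441,-.11,.06],loss='soft_l1',x_scale=[.01,.01,.05]);print('gauge',r.x[:2],np.degrees(r.x[2]),r.cost,len(X))
ux=np.array([np.cos(r.x[2]),np.sin(r.x[2])])
x=(X[:,:2]-r.x[:2])@ux
for lo,hi in((-.05,-.02),(-.02,.01),(.01,.045),(.055,.09),(.09,.13)):
    q=(x>lo)&(x<hi);print(lo,X[q][:,:2].mean(0),np.median(X[q][:,2]),np.median(G[q]))
print('x range',x.min(),x.max())
E
python3 gs.py
```

```text
block 0.097 [0.7024 0.0207] -4.125645993991647 33.81609466443137 1769
block 0.099 [0.7025 0.0207] -4.1241808678073415 2.4493062345757997 1769
block 0.1 [0.7026 0.0206] -3.691943782703699 0.28866459633120245 1769
[0.7021 0.0206]
mouth [0.6527 0.0239]Traceback (most recent call last):
  File "gs.py", line 26, in <module>
    r=least_squares(fit,[.441,-.11,.06],loss='soft_l1',x_scale=[.01,.01,.05]);print('gauge',r.x[:2],np.degrees(r.x[2]),r.cost,len(X))
    return func(*args, **kwargs)
    raise ValueError("Residuals are not finite in the initial point.")
ValueError: Residuals are not finite in the initial point.
```

```bash
sed -i 's/^i=1+np.*$/i=1+np.argmax(st[1:,4]);ok=(L==i)\&np.isfinite(P[...,0]);X=P[ok];G=g[ok]/' gs.py; python3 gs.py
```

```text
block 0.097 [0.7024 0.0207] -4.1308597877425735 35.59731994046953 1771
block 0.099 [0.7025 0.0207] -4.239444608540246 2.4410621491774585 1771
block 0.1 [0.7027 0.0207] -4.033462673603525 0.16376842854116802 1771
[0.7021 0.0207]
mouth [0.6528 0.0242]
gauge [ 0.4384 -0.111 ] 3.8354849519196788 31.67426143121159 962
-0.05 [ 0.4045 -0.1129] 0.013285364186745308 105.0
-0.02 [ 0.4337 -0.1107] 0.013625562888950116 105.0
0.01 [ 0.466  -0.1082] 0.01352002023551091 106.0
0.055 [ 0.5111 -0.1061] 0.008624046226761273 161.33333333333334
0.09 [ 0.5481 -0.1032] 0.008903972905429991 161.33333333333334
x range -0.05355664158158503 0.13087279405285607
```

```bash
python3 go.py 0.4694 -0.1085 0.13 93.8
```

```text
shift cm [-31.81  12.46  28.58] rot [-1.100e-01  3.044e+01 -2.000e-02] rows>= 10.682566179919316 q6 -16.8 open 0.0301 f [-0.   0.5 -0.1] t 31.9667
```

arm_command(
  rows=[-2.6, 0, 2.4, 0, 5, 0, 0, -5.3, 0, 4.8, 0, 10, 0, 0, -8, 0, 7.2, 0, 15, 0, 0, -10.6, 0, 9.6, 0, 20, 0, 0, -13.3, 0, 12, 0, 25, 0, 0, -16, 1, 14.4, 0, 30.4, 0, 0, -18.6, 2, 16.8, 0, 30.4, 0, 0, -21.3, 3, 19.2, 0, 30.4, 0, 0, -24, 5, 21.6, 0, 30.4, 0, 0, -26.6, 7, 24, 0, 30.4, 0, 0, -29.3, 9, 26.4, 0, 30.4, 0, 0, -31.8, 11, 28.6, 0, 30.4, 0, 0],
)

```text
time: 32.97
ee_pos: [0.4686, -0.1099, 0.1439]
tcp_rot: [-90.0, -0.0, 93.8]
wrist_force: [0.6, -0.1, -0.1]
opening: 0.0426
```

arm_command(
  rows=[0, 0, 0, 0, 0, 0, 0, 0, 0, 0, 0, 0, 0, 0, 0, 0, 0, 0, 0, 0, 0, 0, 0, 0, 0, 0, 0, 0],
)

```text
time: 33.3
ee_pos: [0.4701, -0.1074, 0.1459]
tcp_rot: [-90.0, 0.0, 93.9]
wrist_force: [0.0, 0.4, 0.2]
opening: 0.0427
```

```bash
python3 go.py 0.4694 -0.1085 0.0745 93.8; python3 gs.py|grep -A9 gauge
```

```text
shift cm [-0.1   7.14  0.09] rot [ 0.05  0.1  -0.  ] rows>= 1.713535712145452 q6 -16.8 open 0.0427 f [0.  0.4 0.2] t 33.3
gauge [ 0.441 -0.11 ] 3.4405290530560384 40.37049812207677 484
-0.05 [nan nan] nan nan
-0.02 [nan nan] nan nan
0.01 [ 0.4852 -0.0975] 0.01289154921507174 74.0
0.055 [ 0.5163 -0.1002] 0.008591423785038854 106.33333333333333
0.09 [ 0.5502 -0.1033] 0.008941833766211604 158.33333333333334
x range 0.04482649009284678 0.1322017570326582gs.py:30: RuntimeWarning: Mean of empty slice.
  q=(x>lo)&(x<hi);print(lo,X[q][:,:2].mean(0),np.median(X[q][:,2]),np.median(G[q]))
  ret = um.true_divide(
  return _methods._mean(a, axis=axis, dtype=dtype,
  ret = ret.dtype.type(ret / rcount)
```

Occluded by the arm, but the blade is where it was. I'll descend and grip.

arm_command(
  rows=[-0.1, 2.5, 0.1, 0, 0, 0, 0, -0.1, 5, 0.1, 0, 0, 0, 0, -0.1, 6.5, 0.1, 0, 0, 0, 0, -0.1, 7, 0.1, 0, 0, 0, 0, -0.1, 7, 0.1, 0, 0, 0, 0, -0.1, 7, 0.1, 0, 0, 0, 0],
)

```text
time: 33.85
ee_pos: [0.4694, -0.1088, 0.0763]
tcp_rot: [-90.1, 0.0, 93.9]
wrist_force: [-0.8, -0.1, -0.5]
opening: 0.0427
```

```bash
python3 go.py 0.4694 -0.1085 0.0745 93.8;python3 - <<'E'
from h import *
for n,r in(('scene',(120,240,250,370)),):
    c=cam(n);cv2.imwrite('pics/q1%s.png'%n,cv2.resize(c['pixels'][r[0]:r[1],r[2]:r[3]],None,fx=5,fy=5))
E
```

```text
shift cm [ 0.03  0.18 -0.  ] rot [ 0.06  0.11 -0.02] rows>= 0.04426704687560003 q6 -16.8 open 0.0427 f [-0.8 -0.1 -0.5] t 33.85
```

View pics/q1scene.png

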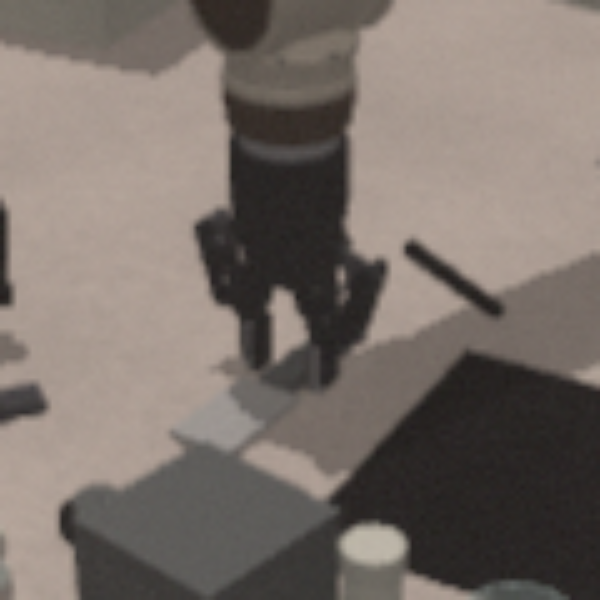

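arm_command(
  rows=[0, 0.1, 0, 0, 0, 0, 0, 0, 0.1, 0, 0, 0, 0, -0.5, 0, 0.1, 0, 0, 0, 0, -1, 0, 0.1, 0, 0, 0, 0, -1, 0, 0.1, 0, 0, 0, 0, -1, 0, 0.1, 0, 0, 0, 0, -1, 0, 0.1, 0, 0, 0, 0, -1],
  force=60,
)

```text
time: 34.48
ee_pos: [0.4693, -0.1094, 0.0753]
tcp_rot: [-90.1, 0.0, 93.8]
wrist_force: [-0.5, -0.6, 6.0]
opening: 0.0205
```

arm_command(
  rows=[0, -1, 0, 0, 0, 0, -1, 0, -2, 0, 0, 0, 0, -1, 0, -4, 0, 0, 0, 0, -1, 0, -6, 0, 0, 0, 0, -1, 0, -6, 0, 0, 0, 0, -1, 0, -6, 0, 0, 0, 0, -1],
  force=90,
)

```text
time: 34.98
ee_pos: [0.4695, -0.1095, 0.1359]
tcp_rot: [-90.1, 0.0, 93.8]
wrist_force: [0.2, 0.1, -1.3]
opening: 0.0192
```

```bash
cat > gh.py <<'E'
# gauge pose while held (top cam): blade points in front of the tool
from h import *
np.set_printoptions(precision=4,suppress=True)
o=sensors.get_obs();t=o['ee_pos'];ps=np.radians(o['tcp_rot'][2]-90);u=np.array([np.cos(ps),np.sin(ps)]);v=np.array([-u[1],u[0]])
c=cam('top');P=cloud(c);Z=np.nan_to_num(P[...,2])
d=P[...,:2]-t[:2];x=d@u;y=d@v
za=t[2]-0.067
m=(np.abs(y)<.04)&(np.abs(Z-za)<.02)&(x>-.09)&(x<.12)
for k in np.arange(-.09,.12,.01):
    q=m&(x>=k)&(x<k+.01)
    if q.sum()>5: print('x %.3f n %d ymid %.4f w %.4f z %.4f'%(k+.005,q.sum(),(y[q].min()+y[q].max())/2,np.ptp(y[q]),np.median(Z[q])))
X=x[m];print('tip',X.max(),'tcp',t,np.degrees(ps),o['opening'])
E
python3 gh.py;python3 go.py 0.5527 0.0312 0.127 85.9
```

```text
x 0.025 n 28 ymid 0.0154 w 0.0171 z 0.0696
x 0.035 n 33 ymid 0.0136 w 0.0192 z 0.0697
x 0.045 n 44 ymid 0.0119 w 0.0222 z 0.0690
x 0.055 n 79 ymid 0.0008 w 0.0434 z 0.0690
x 0.065 n 79 ymid 0.0009 w 0.0451 z 0.0696
x 0.075 n 85 ymid 0.0010 w 0.0456 z 0.0690
x 0.085 n 86 ymid 0.0006 w 0.0457 z 0.0696
x 0.095 n 80 ymid 0.0003 w 0.0454 z 0.0693
tip 0.10009789091955036 tcp [ 0.4695 -0.1095  0.1359] 3.8386613050378315 0.019231106964969182
shift cm [13.46  0.77 -9.3 ] rot [ 0.04  7.94 -0.01] rows>= 3.9282891030071623 q6 7.3 open 0.0194 f [ 0.2 -0.3 -1.1] t 35.0333
```

```bash
python3 go.py 0.5381 0.0323 0.1285 85.95
```

```text
shift cm [13.67  0.62 -7.85] rot [ 0.04  7.89 -0.01] rows>= 3.7832866781770043 q6 7.5 open 0.0194 f [ 0.2 -0.3 -1.1] t 35.0333
```

arm_command(
  rows=[2, 0.1, 0, 0, 2, 0, -1, 5, 0.2, -1, 0, 4, 0, -1, 8, 0.4, -3, 0, 6, 0, -1, 11, 0.5, -5, 0, 7.9, 0, -1, 13, 0.6, -7, 0, 7.9, 0, -1, 13.7, 0.6, -7.85, 0, 7.9, 0, -1, 13.7, 0.6, -7.85, 0, 7.9, 0, -1, 13.7, 0.6, -7.85, 0, 7.9, 0, -1, 13.7, 0.6, -7.85, 0, 7.9, 0, -1],
)

```text
time: 35.78
ee_pos: [0.5371, 0.0319, 0.1277]
tcp_rot: [-89.9, 0.0, 85.9]
wrist_force: [-0.0, -0.1, -1.2]
opening: 0.0197
```

```bash
python3 gh.py;python3 go.py 0.5381 0.0323 0.1285 85.95;python3 - <<'E'
from h import *
for n,r in(('scene',(120,270,250,400)),('top',(120,270,250,400))):
    c=cam(n);cv2.imwrite('pics/q2%s.png'%n,cv2.resize(c['pixels'][r[0]:r[1],r[2]:r[3]],None,fx=4,fy=4))
E
```

```text
x 0.095 n 22 ymid 0.0054 w 0.0361 z 0.0608
x 0.115 n 69 ymid -0.0000 w 0.0798 z 0.0548
tip 0.11750342605696393 tcp [0.5371 0.0319 0.1277] -4.087163332391242 0.01967331371387203
shift cm [ 0.06 -0.05 -0.09] rot [-0.06 -0.06 -0.02] rows>= 0.028754399873221727 q6 7.5 open 0.019 f [-0.4 -0.8 -1.6] t 35.8333
```

View pics/q2top.png

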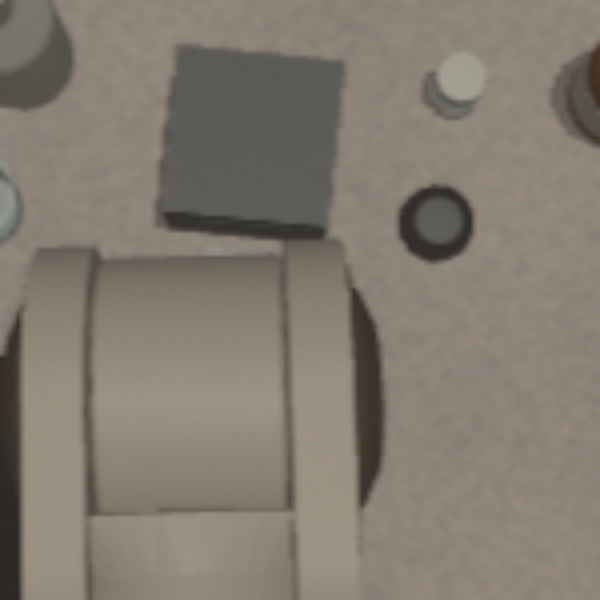

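View pics/q2scene.png

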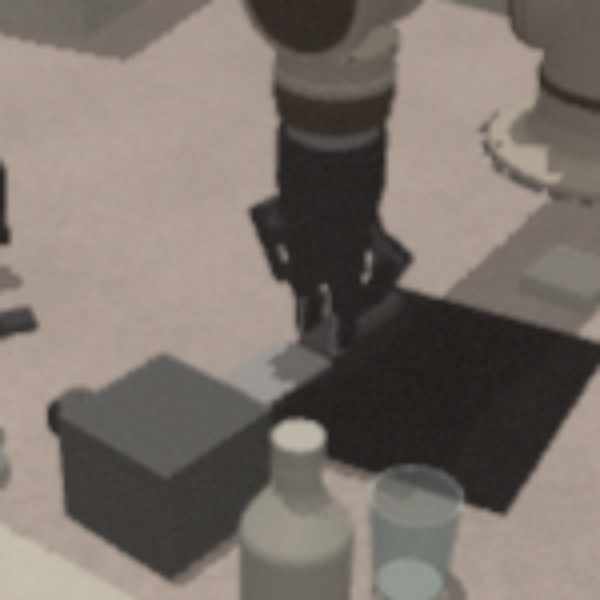

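arm_command(
  rows=[0.05, -0.1, 0, 0, 0, 0, -1, 0.05, -0.1, -0.6, 0, 0, 0, -1, 0.05, -0.1, -1.2, 0, 0, 0, -1, 0.05, -0.1, -1.8, 0, 0, 0, -1, 0.05, -0.1, -2.4, 0, 0, 0, -1, 0.05, -0.1, -3, 0, 0, 0, -1, 0.05, -0.1, -3, 0, 0, 0, -1],
)

```text
time: 36.52
ee_pos: [0.569, 0.031, 0.1291]
tcp_rot: [-90.0, -0.0, 85.9]
wrist_force: [0.4, 1.0, -1.1]
opening: 0.0197
```

```bash
python3 go.py 0.6329 0.0256 0.1285 85.95;python3 - <<'E'
from h import *
for n,r in(('scene',(120,270,250,400)),('top',(120,270,250,400))):
    c=cam(n);cv2.imwrite('pics/q3%s.png'%n,cv2.resize(c['pixels'][r[0]:r[1],r[2]:r[3]],None,fx=4,fy=4))
E
```

```text
shift cm [-0.08  0.06 -6.41] rot [ 0.01 -0.01  0.  ] rows>= 1.537140132424093 q6 6.4 open 0.0197 f [ 0.4  1.  -1.1] t 36.5167
```

View pics/q3scene.png

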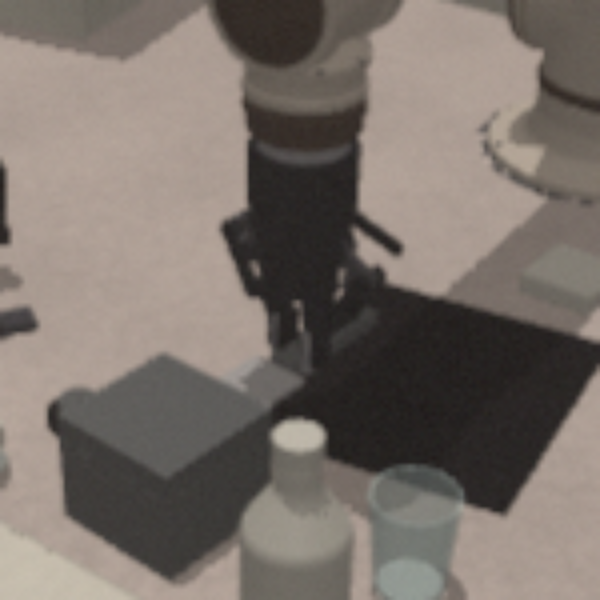

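arm_command(
  rows=[-0.08, 0.05, -0.8, 0, 0, 0, -1, -0.08, 0.05, -1.6, 0, 0, 0, -1, -0.08, 0.05, -2.4, 0, 0, 0, -1, -0.08, 0.05, -3.2, 0, 0, 0, -1, -0.08, 0.05, -4, 0, 0, 0, -1, -0.08, 0.05, -4.8, 0, 0, 0, -1, -0.08, 0.05, -5.4, 0, 0, 0, -1, -0.08, 0.05, -5.8, 0, 0, 0, -1, -0.08, 0.05, -6, 0, 0, 0, -1, -0.08, 0.05, -6, 0, 0, 0, -1],
)

```text
time: 37.45
ee_pos: [0.628, 0.026, 0.1286]
tcp_rot: [-90.0, 0.0, 85.9]
wrist_force: [0.6, 0.2, -1.6]
opening: 0.0193
```

```bash
python3 go.py 0.6329 0.0256 0.1285 85.95
```

```text
shift cm [-0.    0.01 -0.5 ] rot [-0.02 -0.01 -0.  ] rows>= 0.11895302571241716 q6 6.4 open 0.0193 f [ 0.6  0.2 -1.6] t 37.45
```

arm_command(
  rows=[0, 0, -0.15, 0, 0, 0, -1, 0, 0, -0.3, 0, 0, 0, -1, 0, 0, -0.45, 0, 0, 0, -1, 0, 0, -0.55, 0, 0, 0, -1, 0, 0, -0.6, 0, 0, 0, -1, 0, 0, -0.6, 0, 0, 0, -1],
)

```text
time: 37.95
ee_pos: [0.6331, 0.0256, 0.1288]
tcp_rot: [-89.9, -0.0, 85.9]
wrist_force: [-4.0, -0.0, 1.2]
opening: 0.0196
```

```bash
python3 go.py 0.6329 0.0256 0.1285 85.95
```

```text
shift cm [-0.    0.03  0.02] rot [-0.09 -0.01  0.  ] rows>= 0.012054799969038289 q6 6.4 open 0.0196 f [-4.  -0.   1.2] t 37.95
```

arm_command(
  rows=[0, 0.15, 0, 0, 0, 0, -1, 0, 0.3, 0, 0, 0, 0, -1, 0, 0.3, 0, 0, 0, 0, -0.5, 0, 0.3, 0, 0, 0, 0, -0.2, 0, 0.3, 0, 0, 0, 0, 0, 0, 0.3, 0, 0, 0, 0, 0.1, 0, 0.3, 0, 0, 0, 0, 0.1, 0, 0.3, 0, 0, 0, 0, 0.1, 0, -2, 0, 0, 0, 0, 0.1, 0, -5, 0, 0, 0, 0, 0.1, 0, -9, 0, 0, 0, 0, 0.1, 0, -9, 0, 0, 0, 0, 0.1],
  force=40,
)

```text
time: 38.95
ee_pos: [0.6354, 0.0256, 0.2271]
tcp_rot: [-90.6, -0.1, 85.9]
wrist_force: [1.4, -0.9, 1.8]
opening: 0.047
```

```bash
python3 go.py 0.6635 -0.097 0.24 85.95;python3 - <<'E'
from h import *
for n,r in(('scene',(120,270,250,400)),('top',(120,270,250,400))):
    c=cam(n);cv2.imwrite('pics/q4%s.png'%n,cv2.resize(c['pixels'][r[0]:r[1],r[2]:r[3]],None,fx=4,fy=4))
E
```

```text
shift cm [-12.03  -1.27  -3.69] rot [ 0.58 -0.01  0.06] rows>= 3.032705268682969 q6 -4.3 open 0.047 f [ 1.4 -0.9  1.8] t 38.95
```

View pics/q4scene.png

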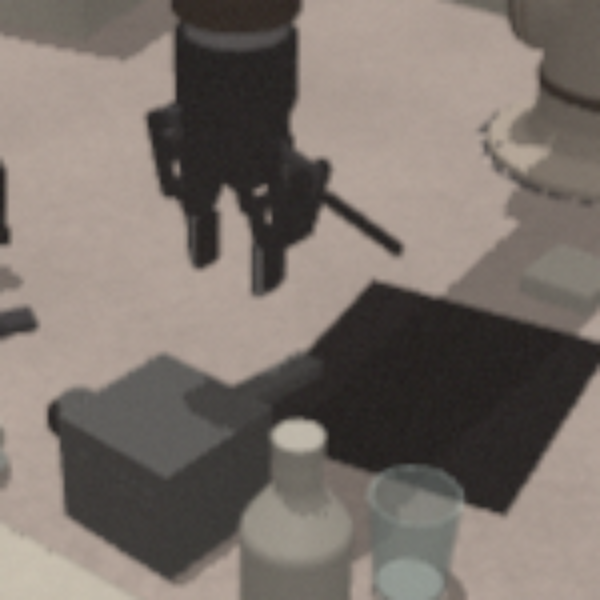

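arm_command(
  rows=[-3, -0.5, -0.9, 0, 0, 0, -1, -6, -1, -1.8, 0, 0, 0, -1, -9, -1.2, -2.7, 0, 0, 0, -1, -12, -1.2, -3.7, 0, 0, 0, -1, -12, -1.2, -3.7, 0, 0, 0, -1, -12, -1.2, -3.7, 0, 0, 0, -1, -12, -1.2, -3.7, 0, 0, 0, -1],
)

```text
time: 39.63
ee_pos: [0.6618, -0.0966, 0.2295]
tcp_rot: [-89.9, -0.0, 85.9]
wrist_force: [-0.6, 0.5, -0.0]
opening: 0.0002
```

```bash
python3 - <<'E'
from h import *
np.set_printoptions(precision=4,suppress=True)
c=cam('top');P=cloud(c);Z=np.nan_to_num(P[...,2])
cv2.imwrite('pics/r1.png',c['pixels'])
s=cam('scene');cv2.imwrite('pics/r2.png',s['pixels'])
# gauge in slot frame
ya=np.radians(-4.05);u=np.array([np.cos(ya),np.sin(ya)]);v=np.array([-u[1],u[0]]);M=np.array([.6528,.0242])
for nm,cc in(('top',c),('scene',s)):
    Q=cloud(cc);d=Q[...,:2]-M;x=d@u;y=d@v;z=Q[...,2]
    m=(np.abs(y)<.03)&(x<.005)&(x>-.13)&(z>.035)&(z<.085)
    print(nm,m.sum())
    for k in np.arange(-.12,.01,.01):
        q=m&(x>=k)&(x<k+.01)
        if q.sum()>3:print('  x %.3f n %d y %.4f z95 %.4f'%(k+.005,q.sum(),np.median(y[q]),np.percentile(z[q],95)))
    # button
    d=np.linalg.norm(Q[...,:2]-[.6635,-.097],axis=-1);q=(d<.03)&(z>.015)&(z<.06);T=Q[q]
    if len(T): print(' button',T.mean(0),np.percentile(T[:,2],[5,50,90]),cv2.minEnclosingCircle((T[:,:2]*1000).astype(np.float32)))
E
python3 held.py .08 .125 | awk 'NR%3==0'; python3 go.py 0.6635 -0.097 0.12 85.95
```

```text
top 463
  x -0.095 n 38 y 0.0007 z95 0.0569
  x -0.085 n 37 y 0.0014 z95 0.0577
  x -0.075 n 38 y 0.0002 z95 0.0594
  x -0.065 n 36 y 0.0011 z95 0.0595
  x -0.055 n 39 y 0.0001 z95 0.0608
  x -0.045 n 38 y 0.0010 z95 0.0620
  x -0.035 n 38 y 0.0005 z95 0.0634
  x -0.025 n 38 y 0.0006 z95 0.0635
  x -0.015 n 39 y 0.0012 z95 0.0639
  x -0.005 n 54 y -0.0011 z95 0.0770
  x 0.005 n 65 y 0.0028 z95 0.0847
 button [ 0.6656 -0.084   0.0217] [0.0201 0.0214 0.0237] ((665.631103515625, -84.01174926757812), 7.696516513824463)
scene 151
  x -0.095 n 18 y 0.0105 z95 0.0591
  x -0.085 n 21 y 0.0069 z95 0.0597
  x -0.075 n 19 y 0.0067 z95 0.0608
  x -0.065 n 22 y 0.0108 z95 0.0611
  x -0.055 n 21 y 0.0103 z95 0.0625
  x -0.045 n 25 y 0.0084 z95 0.0639
  x -0.035 n 18 y 0.0087 z95 0.0640
  x -0.025 n 7 y 0.0036 z95 0.0650
 button [ 0.667  -0.1013  0.0232] [0.0156 0.0244 0.0262] ((668.1707153320312, -99.64497375488281), 17.94842529296875)
x -0.098 n 26 y 0.0579 (w 0.012) z 0.1043 notch 0.06
x -0.083 n 38 y 0.0569 (w 0.011) z 0.1052 notch 0.06
x -0.068 n 38 y 0.0568 (w 0.011) z 0.1043 notch 0.06
x -0.053 n 46 y 0.0570 (w 0.048) z 0.1049 notch 0.06
x -0.038 n 40 y 0.0571 (w 0.012) z 0.1046 notch 0.06
x -0.023 n 36 y 0.0575 (w 0.013) z 0.1039 notch 0.06
x -0.008 n 40 y 0.0575 (w 0.012) z 0.1042 notch 0.06
x 0.007 n 37 y 0.0575 (w 0.012) z 0.1045 notch 0.06
x 0.022 n 38 y 0.0578 (w 0.011) z 0.1042 notch 0.06
x 0.037 n 37 y 0.0566 (w 0.011) z 0.1040 notch 0.06
x 0.052 n 38 y 0.0571 (w 0.028) z 0.1046 notch 0.06
x 0.067 n 54 y 0.0570 (w 0.048) z 0.1048 notch 0.06
x 0.082 n 37 y 0.0567 (w 0.012) z 0.1042 notch 0.06
x 0.097 n 108 y 0.0592 (w 0.041) z 0.1052 notch 0.06
x 0.112 n 91 y 0.0590 (w 0.042) z 0.1046 notch 0.06
shift cm [-0.13 11.05 -0.18] rot [-0.03  0.06  0.01] rows>= 2.650189406492061 q6 -4.3 open 0.0004 f [-1.2  0.5  0. ] t 39.7833
```

View pics/r1.png

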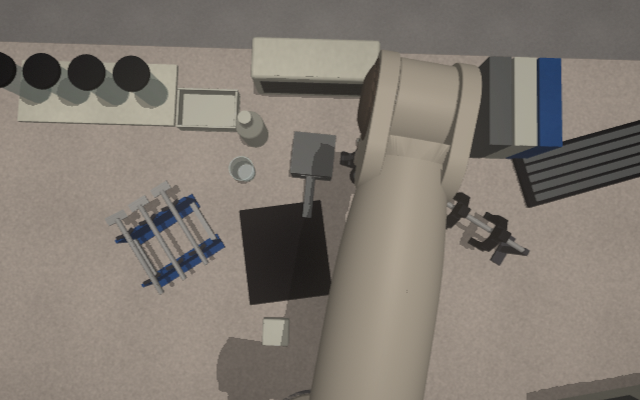

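View pics/r2.png

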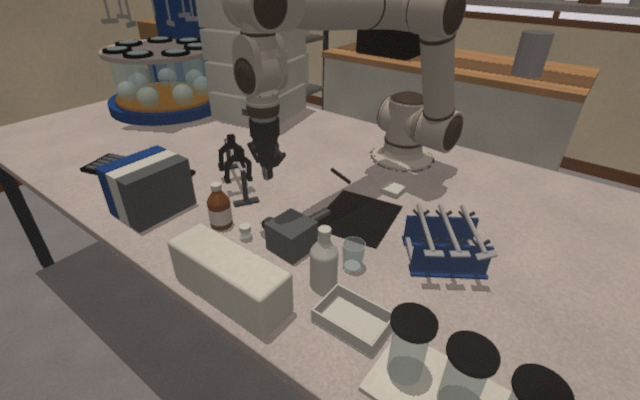

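arm_command(
  rows=[-0.1, 3, -0.2, 0, 0, 0, -1, -0.1, 6, -0.2, 0, 0, 0, -1, -0.1, 9, -0.2, 0, 0, 0, -1, -0.1, 11, -0.2, 0, 0, 0, -1, -0.1, 12.3, -0.2, 0, 0, 0, -1, -0.1, 12.8, -0.2, 0, 0, 0, -1, -0.1, 12.8, -0.2, 0, 0, 0, -1],
)

```text
time: 40.37
ee_pos: [0.6637, -0.0973, 0.1021]
tcp_rot: [-89.9, -0.0, 86.0]
wrist_force: [0.0, -0.6, 1.1]
opening: -0.0002
```

```bash
python3 go.py 0.6645 -0.098 0.0925 85.95
python3 - <<'E'
from h import *
c=cam('scene');r=(160,260,220,345);cv2.imwrite('pics/r3.png',cv2.resize(c['pixels'][r[0]:r[1],r[2]:r[3]],None,fx=6,fy=6))
E
```

```text
shift cm [-0.07  0.96 -0.09] rot [-0.07  0.03  0.01] rows>= 0.23291837870731993 q6 -4.3 open -0.0002 f [ 0.  -0.6  1.1] t 40.3667
```

View pics/r3.png

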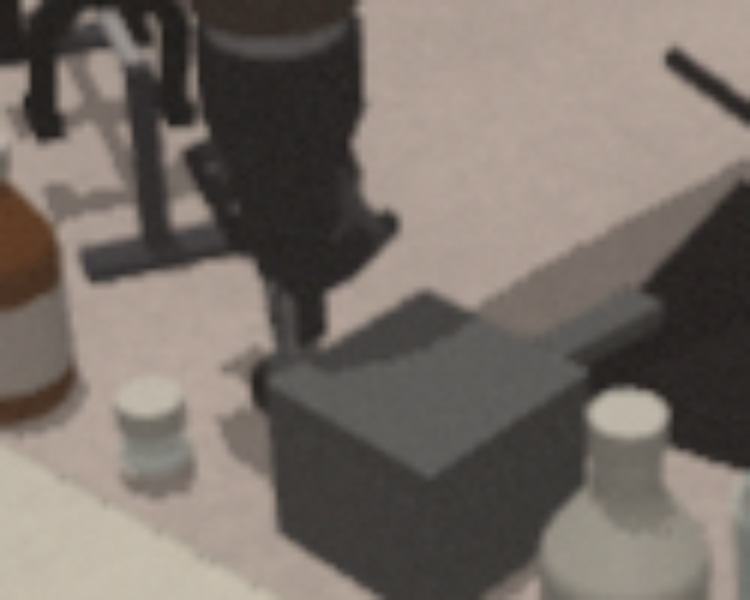

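arm_command(
  rows=[0, 0.3, 0, 0, 0, 0, -1, 0, 0.6, 0, 0, 0, 0, -1, 0, 0.8, 0, 0, 0, 0, -1, 0, 0.9, 0, 0, 0, 0, -1, 0, 1, 0, 0, 0, 0, -1, 0, 1, 0, 0, 0, 0, -1],
)

```text
time: 40.92
ee_pos: [0.6643, -0.0979, 0.0931]
tcp_rot: [-90.0, 0.0, 85.9]
wrist_force: [1.8, 0.1, 2.8]
opening: 0.0003
```

arm_command(
  rows=[0, 0.1, 0, 0, 0, 0, -1, 0, 0.2, 0, 0, 0, 0, -1, 0, 0.3, 0, 0, 0, 0, -1, 0, 0.3, 0, 0, 0, 0, -1, 0, 0.3, 0, 0, 0, 0, -1],
)

```text
time: 41.33
ee_pos: [0.6642, -0.0979, 0.0901]
tcp_rot: [-90.0, 0.0, 85.9]
wrist_force: [1.0, 1.0, 3.8]
opening: -0.0003
```

arm_command(
  rows=[0, 0.1, 0, 0, 0, 0, -1, 0, 0.2, 0, 0, 0, 0, -1, 0, 0.2, 0, 0, 0, 0, -1, 0, 0.2, 0, 0, 0, 0, -1],
)

```text
time: 41.67
ee_pos: [0.6642, -0.0979, 0.0887]
tcp_rot: [-90.1, 0.0, 85.9]
wrist_force: [-0.6, 0.3, 8.6]
opening: -0.0002
```

arm_command(
  rows=[0, 0.1, 0, 0, 0, 0, -1, 0, 0.1, 0, 0, 0, 0, -1, 0, 0.1, 0, 0, 0, 0, -1],
)

```text
time: 41.92
ee_pos: [0.6643, -0.0979, 0.0885]
tcp_rot: [-90.1, 0.0, 85.9]
wrist_force: [-3.4, 0.6, 14.4]
opening: -0.0004
```

arm_command(
  rows=[0, -3, 0, 0, 0, 0, -1, 0, -7, 0, 0, 0, 0, -1, 0, -11, 0, 0, 0, 0, -1, 0, -15, 1, 0, 0, 0, -1, 0, -18, 4, 0, 0, 0, -1, 0, -19, 8, 0, 0, 0, -1, 0, -19, 12, 0, 0, 0, -1, 0, -19, 16, 0, 0, 0, -1, 0, -19, 20, 0, 0, 0, -1, 0, -19, 24, 0, 0, 0, -1, 0, -19, 26, 0, 0, 0, -1, 0, -19, 26, 0, 0, 0, -1],
)

```text
time: 42.92
ee_pos: [0.4012, -0.0791, 0.2772]
tcp_rot: [-90.0, 0.0, 85.9]
wrist_force: [0.5, 0.4, 0.3]
opening: -0.0001
```

```bash
python3 - <<'E'
from h import *
np.set_printoptions(precision=4,suppress=True)
c=cam('top');P=cloud(c);cv2.imwrite('pics/s1.png',c['pixels'])
s=cam('scene');cv2.imwrite('pics/s2.png',s['pixels'])
z=P[...,2]
ya=np.radians(-30.42);u=np.array([np.cos(ya),np.sin(ya)]);v=np.array([-u[1],u[0]])
d=P[...,:2]-[.5521,-.3534];x=d@u;y=d@v
m=(abs(x)<.05)&(abs(y)<.12)&(z>.15)&(z<.175)
for a in(-1,1):
    q=m&(a*y>0);print('collar tab',q.sum(),np.median(x[q]),np.median(y[q]),np.median(z[q]))
ya=np.radians(-4.05);u=np.array([np.cos(ya),np.sin(ya)]);v=np.array([-u[1],u[0]])
d=P[...,:2]-[.6528,.0242];x=d@u;y=d@v
m=(abs(y)<.02)&(x<-.003)&(x>-.13)&(z>.045)&(z<.07);print('gauge',x[m].min(),x[m].max(),np.median(y[m]),np.median(z[m]))
print(sensors.get_obs()['ee_pos'],sensors.get_obs()['time'])
E
python3 held.py .08 .125 | awk 'NR%4==0'
```

```text
collar tab 138 -0.004195496666669067 -0.049194336578604586 0.1609372284099832
collar tab 133 -0.004585036419585483 0.05088216333474298 0.16097390472881445
gauge -0.10055264065222932 -0.003096888016492864 0.0005277097546189952 0.05850517914028153
[ 0.4043 -0.0795  0.2768] 43.0167
x -0.083 n 34 y -0.0619 (w 0.010) z 0.1045 notch -0.06
x -0.068 n 37 y -0.0030 (w 0.011) z 0.1043 notch 0
x -0.053 n 49 y 0.0570 (w 0.047) z 0.1052 notch 0.06
x -0.023 n 35 y -0.0618 (w 0.012) z 0.1036 notch -0.06
x -0.008 n 36 y -0.0023 (w 0.011) z 0.1043 notch 0
x 0.007 n 37 y 0.0574 (w 0.013) z 0.1037 notch 0.06
x 0.037 n 33 y -0.0626 (w 0.011) z 0.1046 notch -0.06
x 0.052 n 34 y -0.0029 (w 0.024) z 0.1052 notch 0
x 0.067 n 55 y 0.0572 (w 0.048) z 0.1050 notch 0.06
x 0.097 n 97 y -0.0619 (w 0.044) z 0.1025 notch -0.06
x 0.112 n 80 y -0.0013 (w 0.044) z 0.1015 notch 0
```

View pics/s1.png

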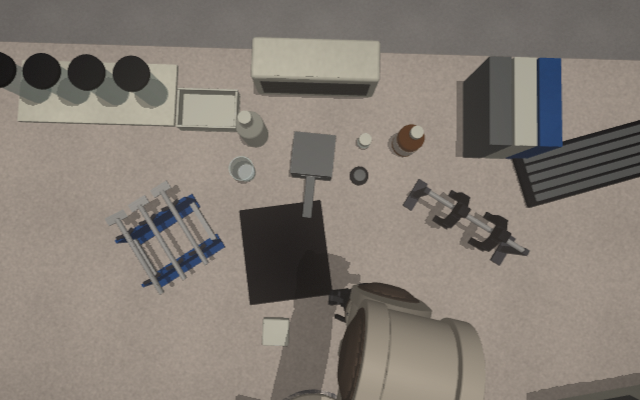

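View pics/s2.png

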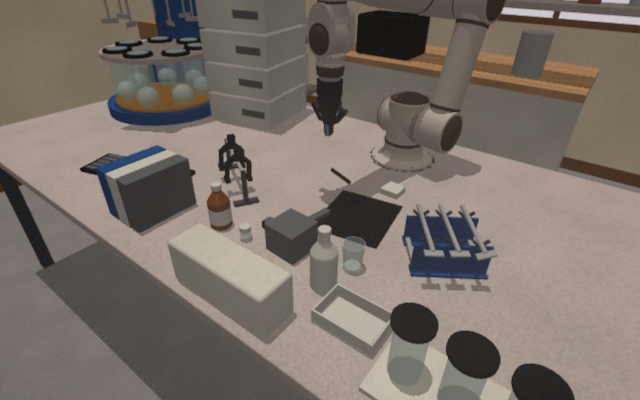

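```bash
python3 -c "
from workcell import bot;print(bot.job_done())"
```

```text
the job is handed in; nothing more can be done
None
```

I racked all the parts, pressed the fan button last and handed the job in at about 43 s. No verdict was reported.

- **Paddles:** all three lie level in separate notch pairs, blades at the far end. The top-camera depth puts the shafts at about notch height. They read 2–3 mm to one side of my fitted notch lines, the same for all three, so I take it as an error in the cradle fit.
- **Collars:** both hang upright on the rail. Their tabs read about 4 mm sideways of the bar's centre and about 50 mm either side of its middle. Both sit about 1 mm lower than nominal, which is within limits.
- **Gauge:** it is fully home, with its shoulder within about 1 mm of the block face and centred to about 1 mm. It sags roughly 5° in the slot clearance, which is within tolerance.
- **Button:** I pushed it to its stop. The wrist force rose to 14 N with no further travel. I could not read the button's own position directly.
- **Other things on the bench:** they look unmoved in the last pictures, and the arm stands clear of everything. I saw no part knocked aside during the run.

One grasp needed a second try: on the first paddle the pads closed too high on the shaft. I reopened and went lower, pressing the mat with about 21 N before backing off slightly and gripping.

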